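Clear the pile of plumbing supplies onto their stands

TASK

Somebody has piled up the supplies. Take the pile apart and put each thing centred on its own wooden stand: the marker pen lying in the two notches of the pen rest, the white coupling upright on the small round stand, the solder spool flat on the large round stand, and the screw carton upright and square on the rectangular stand. Do not let the coupling, the spool or the carton topple over, and leave the primer can and the tape measure where they stand.

Things in the scene. Friction and masses are not known exactly. Their poses are not given: they have to be found in the camera images.
- marker: blue marker pen with a square barrel, 14 x 122 x 14 mm, lying level across the top of the pile at the start; long along its y axis; origin at the centre of its underside. 16 g
- coupling: white plastic pipe coupling standing upright, a short tube 41 mm in diameter and 44 mm high; under the marker at the start; origin at the centre of its underside, z up its axis. 30 g
- spool: grey solder spool lying on its flange, 53 mm in diameter and 30 mm high (top flange 5 mm thick, core between the flanges about 46 mm in diameter); under the coupling at the start; origin at the centre of its underside, z up its axis. About 250 g
- carton: cardboard-coloured carton of screws standing upright, 46 mm (x) x 62 mm (y) x 84 mm high, the bottom of the pile, standing on the table at the start; origin at the centre of its underside. About 550 g
- pen_rest: fixed wooden pen rest: base 60 (x) x 130 (y) x 6 mm with two notched uprights, 10 mm thick, at y = +44 and -44 mm. The notch floors are 26 mm above the table and 30 mm wide in x; the cheeks beside them rise to 36 mm. The pen lies along y over both notches; between the uprights 78 mm are open for the fingers. Origin at the centre of the underside, on the table
- coupling_stand: fixed small round wooden stand, 54 mm in diameter, flat top 20 mm above the table with a dark 41 mm rubber disc in the middle; origin at the centre of its underside, on the table
- spool_stand: fixed large round wooden stand, 76 mm in diameter, flat top 20 mm above the table with a dark 53 mm rubber disc in the middle; origin at the centre of its underside, on the table
- carton_stand: fixed rectangular wooden stand, 72 mm (x) x 88 mm (y), flat top 20 mm above the table with a dark 46 x 62 mm rubber rectangle in the middle (same x and y as the carton's); origin at the centre of its underside, on the table
- primer_can: bystander: primer tin with a black cap, 66 mm in diameter, 84 mm high, standing loose on the table; origin at the centre of its underside
- tape_measure: bystander: yellow tape measure, 39 (x) x 81 (y) x 68 mm, standing loose on the table; origin at the centre of its underside
Things that resemble listed ones, but are neither listed nor needed, are in the scene too. Leave any purple look-alike of the spool_stand alone.

How it is judged:
By the outcome, as a careful person would: the job done as asked, in the order asked, and still so for the second after the job is handed in, with the robot touching nothing.
It also fails if it takes over 109 s, if anything falls off the work surface, if the arm or the gripper's body presses on something with over 40 N, if the wrist force passes 120 N, or if a joint passes its speed limit or range.

ROBOT

A 6-joint arm with a two-finger parallel gripper is mounted at the origin on a cart in front of the work surface, level with it; the furniture and walls round the work are solid. World frame = base frame: x ahead of the robot, y to its left, z up, the work surface at z = 0. Lengths are in m, angles in rad, forces in N, time in s.
With the tool pointing down it reaches from about 0.225 to 0.875 m from the base axis. Payload 3.4 kg.
Tool frame: the origin (TCP) lies between the finger pads; the fingertips stand 19 mm ahead of it and the grasp point (between the pads) is the TCP; z points along the fingers, y is the line along which they close (so a half turn about z gives the same grasp; the last joint's range is limited). The gripper opens to 85 mm and grips with 20 to 120 N. Pads are 22 mm wide; open, the fingers measure 114 mm over their backs; the gripper's body (76 mm by 85 mm) begins 54 mm behind the grasp point. The pads swing forward as they close: fully open they stand 13 mm farther back than shut.
Start: joints at [1.129, 0.276, 1.505, -0, 1.361, -0.121], TCP at [0.181, 0.546, 0.216] pointing down, gripper open.
Joint ranges: [-2.89, 2.89], [-0.75, 2.08], [0.22, 2.7], [-1.18, 4.32], [0.11, 2.71], [-2.7, 2.7]. Speed limits (rad/s): [2.57, 2.57, 3.14, 3.14, 3.14, 3.14].

INTERFACE

Orientations are given as a unit quaternion [w, x, y, z].
In Python, from rig import get_state, imaging, ticket gives the robot as it stands. The module is installed in compiled form; this text tells all that it offers.
- The arm moves only by the shell command python3 -m inch 'ROWS' [FORCE]. ROWS is JSON, a list of rows, each an object with "claw": the opening, from -1 (shut) to 1 (fully open); "travel": the shift along the world's x, y, z in units of 200 mm (1.0 is 200 mm), a list of three; "turn": the turn about the world's z in units of 180 degrees (1.0 is 180 degrees). A call has 1 to 5 rows; each row is the pose to reach, as a shift and turn from the pose commanded when the call began, turning the shorter way round; what a row does not reach only later rows make up. A row lasts 1/10 s, in which the tool goes at most 50 mm and 8.59 degrees, less where a joint would pass 70% of its speed; a pose out of reach is approached as far as the arm can. A call with a number of a shift or a turn outside -1 to 1 is refused whole. A call with a gripper value outside its range is refused whole. The fingers move at their own pace and stop on an object; FORCE is the grip in N (left out, the last holds). Time passes only in rows, so rows that repeat a pose let the fingers close. It gives the time, the measured TCP pose, the force, the opening and the grip force at its end, in the units of the state.
- get_state(): the state, without advancing time (a new reading comes with each control period).
- imaging.get_image(name): name is "side" or "top" or "wrist"; returns the picture (420x560x3 uint8, red, green, blue); there is no depth.
- imaging.camera_params(name): a dict with "camera_matrix" (3x3 intrinsics, pixels), "cam_to_world" (4x4, takes a point from camera to world coordinates); the wrist camera has in their place "T_tool_cam" (4x4, takes a point from camera to tool coordinates, whose origin is the TCP and whose axes are the flange's). Camera axes: x right, y down, z forward; pixel columns grow to the right and rows downward; lengths in m; the calibration is good to about 2 mm. A picture is of the moment at which its call begins: read the wrist's pose just before it. camera_params takes no time and is no camera call.
- ticket.sign_off(): hands the job in; it is judged then, once.
The state is a dict: "clock": time; "qpos": joint angles; "qd": joint speeds; "effort": joint torques, N m; "position": TCP position; "ee_rot": TCP orientation; "contact_force": force on the tool from outside, world axes, zero at the start; "moment": the same for the moment, N m; "width": finger opening in m; "gripper_force": force on a finger pad.
Only numpy, scipy, OpenCV 4.12 (cv2) and the standard library are available. Lean on these libraries where they do the work, as an engineer would, in place of code of your own. Each camera call takes 0.05 s, during which the arm holds its last target. There are 200 camera calls.

## Working session

There is one attempt and no reset: what is moved stays moved. The work goes in short steps, Python scripts to look and compute and a shell command to move; the robot and the scene stay as the last step left them, time stands still between calls to the robot, and variables do not carry over. Pictures are saved under pics/ and viewed, at most 14 in all, crops included, and the job is handed in when it is done.

```bash
mkdir -p pics
cat > h.py <<'E'
import numpy as np, cv2, json
from rig import get_state, imaging, ticket
def snap(n,f=None):
    im=imaging.get_image(n)
    if f: cv2.imwrite('pics/'+f,im[:,:,::-1])
    return im
def cam(n):
    p=imaging.camera_params(n); K=np.array(p['camera_matrix'])
    if 'cam_to_world' in p: return K,np.array(p['cam_to_world'])
    s=get_state(); w,x,y,z=s['ee_rot']
    from scipy.spatial.transform import Rotation as R
    T=np.eye(4);T[:3,:3]=R.from_quat([x,y,z,w]).as_matrix();T[:3,3]=s['position']
    return K,T@np.array(p['T_tool_cam'])
def onplane(C,uv,z):
    K,T=C; d=T[:3,:3]@np.linalg.solve(K,[uv[0],uv[1],1]); o=T[:3,3]
    return o+d*(z-o[2])/d[2]
def proj(C,P):
    K,T=C; c=T[:3,:3].T@(np.array(P)-T[:3,3]); q=K@c; return q[:2]/q[2]
E
python3 - <<'E'
from h import *
print(get_state())
for n in ['top','side','wrist']:
    C=cam(n); print(n,C[0].round(1).tolist(),C[1].round(3).tolist()); snap(n,n+'0.png')
E
```

```text
{'clock': 0.0, 'qpos': array([ 1.12900555e+00,  2.76596935e-01,  1.50616987e+00, -1.60169505e-05,
        1.36069571e+00, -1.21030402e-01]), 'qd': array([-5.07837146e-04,  2.67183535e-04,  2.83024947e-04,  1.51245530e-03,
       -6.59109152e-05, -6.73579789e-05]), 'effort': array([ 1.33186477e-03, -4.16788208e+01, -2.45804268e+01,  8.67301878e-05,
        1.10039554e-02,  1.50334768e-05]), 'position': array([0.18107081, 0.54514066, 0.215424  ]), 'ee_rot': array([-2.52118919e-04,  1.59691801e-01,  9.87166478e-01, -9.00333487e-04]), 'contact_force': array([-1.06583262,  0.2327823 , -0.07635474]), 'moment': array([ 0.0091575 , -0.01449429, -0.0148258 ]), 'gripper_force': 0.0, 'width': 0.08520805683721837}
top [[463.4, 0.0, 283.8], [0.0, 463.4, 212.8], [0.0, 0.0, 1.0]] [[0.007, -0.998, 0.056, 0.535], [-1.0, -0.006, 0.022, -0.031], [-0.022, -0.056, -0.998, 1.191], [0.0, 0.0, 0.0, 1.0]]
side [[538.1, 0.0, 276.9], [0.0, 538.1, 208.3], [0.0, 0.0, 1.0]] [[0.947, -0.208, 0.243, 0.317], [-0.319, -0.573, 0.755, -0.95], [-0.018, -0.793, -0.609, 0.849], [0.0, 0.0, 0.0, 1.0]]
wrist [[370.5, 0.0, 278.1], [0.0, 370.5, 204.6], [0.0, 0.0, 1.0]] [[0.315, 0.91, 0.27, 0.111], [0.949, -0.302, -0.09, 0.568], [-0.001, 0.284, -0.959, 0.373], [0.0, 0.0, 0.0, 1.0]]
```

View pics/top0.png

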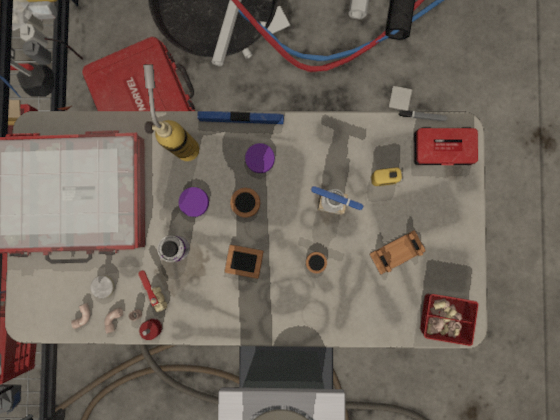

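View pics/side0.png

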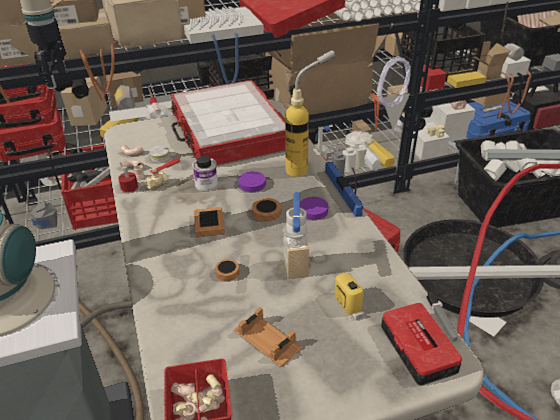

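The top view shows the pile at (333,200), the pen rest at (398,252), the coupling stand at (316,262), the carton stand at (243,262), the spool stand at (246,203), the can at (172,248) and the tape at (387,176). The purple look-alikes are at (194,202) and (260,158). The side view shows the same layout, with the pile at (296,240).

Run:
```python
from h import *
C=cam('top'); im=cv2.imread('pics/top0.png'); hsv=cv2.cvtColor(im,cv2.COLOR_BGR2HSV)
def rep(name,mask,box,z):
    m=np.zeros_like(mask); x0,y0,x1,y1=box; m[y0:y1,x0:x1]=mask[y0:y1,x0:x1]
    n,l,s,c=cv2.connectedComponentsWithStats(m)
    k=1+np.argmax(s[1:,4]); cs,_=cv2.findContours((l==k).astype(np.uint8),0,2)
    h=cv2.convexHull(cs[0])[:,0,:].astype(float)
    W=np.array([onplane(C,p,z)[:2] for p in h]).astype(np.float32)*1000
    r=cv2.minAreaRect(W); print(name,s[k].tolist(),'rect c',np.round(r[0],1),'size',np.round(r[1],1),'ang',round(r[2],1))
H,S,V=cv2.split(hsv)
dark=(V<60).astype(np.uint8); blue=((H>100)&(H<125)&(S>120)).astype(np.uint8)
wood=((H<20)&(S>90)&(V>70)).astype(np.uint8)
rep('cstand',dark,(300,248,332,276),.02);rep('cstandW',wood,(300,246,332,278),.02)
rep('sstand',dark,(232,188,262,218),.02);rep('sstandW',wood,(228,184,264,222),.02)
rep('kstand',dark,(226,245,262,279),.02);rep('kstandW',wood,(220,240,266,282),.02)
rep('rest',wood,(364,226,432,278),.006)
rep('marker',blue,(300,175,370,220),.172)
wh=((S<50)&(V>150)).astype(np.uint8);rep('white',wh,(310,180,355,222),.158)
y=((H>20)&(H<35)&(S>120)).astype(np.uint8);rep('tape',y,(365,160,410,195),.068)
crop=cv2.resize(im[150:290,300:440],None,fx=4,fy=4,interpolation=2)
cv2.imwrite('pics/crop0.png',crop)
```

```text
cstand [309, 255, 15, 15, 176] rect c [477.3 -86.5] size [35.  35.2] ang 0.4
cstandW [306, 252, 21, 21, 177] rect c [477.3 -86.5] size [50.1 50.3] ang 0.4
sstand [235, 192, 20, 21, 323] rect c [626.9  94.7] size [50.6 48.5] ang 45.5
sstandW [230, 188, 30, 30, 364] rect c [628.2  94.7] size [74.1 71.8] ang 45.5
kstand [231, 251, 26, 22, 414] rect c [477.6  96.3] size [59.  44.3] ang 79.3
kstandW [225, 245, 39, 34, 574] rect c [477.9  95.9] size [88.2 72.7] ang 80.2
rest [370, 230, 55, 44, 1152] rect c [ 502.5 -293.9] size [ 64.5 130.6] ang 28.3
marker [312, 187, 23, 13, 81] rect c [636.5 -95.1] size [53.1 10.9] ang 69.6
white [327, 199, 17, 13, 77] rect c [ 606.9 -118.3] size [38.  24.1] ang 71.8
tape [372, 168, 29, 18, 391] rect c [ 688.2 -253.2] size [39.1 71.1] ang 6.7
```

View pics/crop0.png

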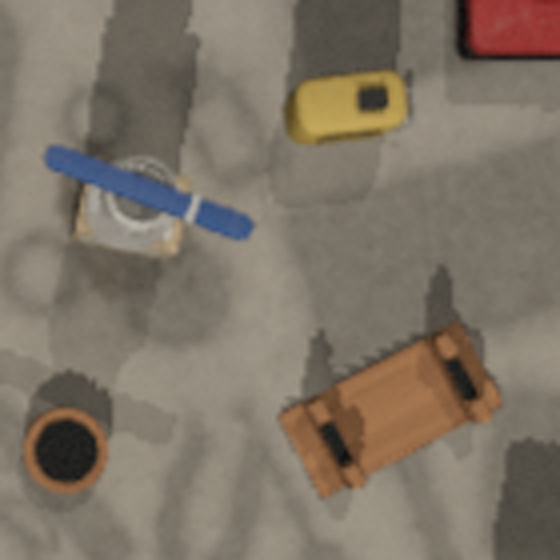

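The crop shows the pen running from (50,157) to (252,228), lying over the white ring, with the carton underneath turned about -11° and the dark notch pads at (335,445) and (462,380).

Run:
```python
from h import *
C=cam('top'); c=lambda u,v:(u/4+300-.4,v/4+150-.4)
a=onplane(C,c(48,156),.165);b=onplane(C,c(253,229),.165);print('pen',a,b,(a+b)/2,np.linalg.norm(a-b),np.degrees(np.arctan2(a[1]-b[1],a[0]-b[0])))
a=onplane(C,c(335,445),.026);b=onplane(C,c(462,380),.026);print('rest',(a+b)/2,np.linalg.norm(a-b),np.degrees(np.arctan2(a[1]-b[1],a[0]-b[0])))
a=onplane(C,c(75,235),.084);b=onplane(C,c(178,255),.084);print('carton edge',a,b,np.linalg.norm(a-b),np.degrees(np.arctan2(a[1]-b[1],a[0]-b[0])))
print(get_state()['position'])
```

```text
pen [ 0.64667483 -0.06934846  0.165     ] [ 0.60665376 -0.18273872  0.165     ] [ 0.6266643  -0.12604359  0.165     ] 0.12024573622853886 70.5595293129572
rest [ 0.50227201 -0.29342774  0.026     ] 0.08903671766602649 117.41579806322052
carton edge [ 0.60816155 -0.08869139  0.084     ] [ 0.59654719 -0.15009921  0.084     ] 0.06249650493789686 79.2898850492669
[0.1811625  0.54528598 0.21565666]
```

```bash
R='x'
python3 -m inch '[{"claw":1,"travel":[0.557,-0.839,0.105],"turn":-0.126},{"claw":1,"travel":[0.557,-0.839,0.105],"turn":-0.126},{"claw":1,"travel":[0.557,-0.839,0.105],"turn":-0.126},{"claw":1,"travel":[0.557,-0.839,0.105],"turn":-0.126},{"claw":1,"travel":[0.557,-0.839,0.105],"turn":-0.126}]' 30
python3 -m inch '[{"claw":1,"travel":[0.557,-0.839,0.105],"turn":-0.126},{"claw":1,"travel":[0.557,-0.839,0.105],"turn":-0.126},{"claw":1,"travel":[0.557,-0.839,0.105],"turn":-0.126},{"claw":1,"travel":[0.557,-0.839,0.105],"turn":-0.126},{"claw":1,"travel":[0.557,-0.839,0.105],"turn":-0.126}]'
python3 -m inch '[{"claw":1,"travel":[0.557,-0.839,0.105],"turn":-0.126},{"claw":1,"travel":[0.557,-0.839,0.105],"turn":-0.126},{"claw":1,"travel":[0.557,-0.839,0.105],"turn":-0.126},{"claw":1,"travel":[0.557,-0.839,0.105],"turn":-0.126},{"claw":1,"travel":[0.557,-0.839,0.105],"turn":-0.126}]'
python3 -m inch '[{"claw":1,"travel":[0.557,-0.839,0.105],"turn":-0.126},{"claw":1,"travel":[0.557,-0.839,0.105],"turn":-0.126},{"claw":1,"travel":[0.557,-0.839,0.105],"turn":-0.126},{"claw":1,"travel":[0.557,-0.839,0.105],"turn":-0.126},{"claw":1,"travel":[0.557,-0.839,0.105],"turn":-0.126}]'
python3 - <<'E'
from h import *
C=cam('wrist'); snap('wrist','w1.png'); print(C[1].round(3).tolist()); s=get_state(); print(s['position'],s['ee_rot'],s['clock'],s['qpos'])
print([proj(C,p).round() for p in ([.6267,-.126,.165],[.64667,-.0693,.165],[.60665,-.1827,.165])])
E
```

```text
clock: 0.65
position: [0.2955, 0.3737, 0.2379]
ee_rot: [0.002, 0.353, 0.935, -0.001]
contact_force: [-1.0, 1.3, 0.4]
width: 0.0854
gripper_force: 0.0
clock: 1.15
position: [0.4075, 0.2063, 0.2587]
ee_rot: [0.002, 0.531, 0.847, -0.0]
contact_force: [-0.1, 0.2, 0.1]
width: 0.0852
gripper_force: 0.0
clock: 1.65
position: [0.519, 0.0388, 0.279]
ee_rot: [0.002, 0.686, 0.727, -0.0]
contact_force: [0.4, -0.0, 0.6]
width: 0.0854
gripper_force: 0.0
clock: 2.15
position: [0.6302, -0.1289, 0.2986]
ee_rot: [0.001, 0.816, 0.579, -0.0]
contact_force: [-0.2, 0.2, -0.6]
width: 0.0849
gripper_force: 0.0
[[0.944, -0.317, -0.091, 0.652], [-0.33, -0.905, -0.268, -0.061], [0.003, 0.283, -0.959, 0.455], [0.0, 0.0, 0.0, 1.0]]
[ 0.62860753 -0.12646174  0.29858889] [-6.64769513e-04  8.15145527e-01  5.79255777e-01 -2.70611231e-04] 2.2 [-3.07193294e-01  3.49336666e-01  1.19769738e+00  3.68035064e-04
  1.59594613e+00  2.79808652e-02]
[array([274., 185.]), array([273., 108.]), array([274., 254.])]
```

View pics/w1.png

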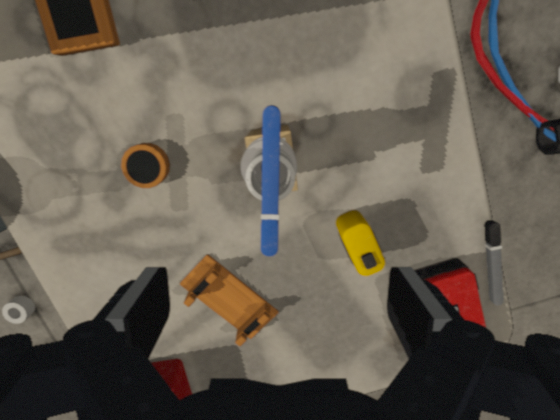

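The pen runs from (272,105) to (270,255), aligned with the fingers; the coupling ring is at (268,170), its stand at (145,166) and the pen rest at (228,298).

```bash
cat >> h.py <<'E'
def rect(C,mask,box,z,name=''):
    m=np.zeros(mask.shape,np.uint8); x0,y0,x1,y1=box; m[y0:y1,x0:x1]=mask[y0:y1,x0:x1]
    n,l,s,c=cv2.connectedComponentsWithStats(m); k=1+np.argmax(s[1:,4])
    cs,_=cv2.findContours((l==k).astype(np.uint8),0,2); h=cv2.convexHull(cs[0])[:,0,:].astype(float)
    W=np.array([onplane(C,p,z)[:2] for p in h]).astype(np.float32)*1000
    r=cv2.minAreaRect(W); print(name,s[k][:4].tolist(),'c',np.round(r[0],1),'size',np.round(r[1],1),'ang',round(r[2],1))
    return r
def masks(im):
    H,S,V=cv2.split(cv2.cvtColor(im,cv2.COLOR_RGB2HSV)); return H,S,V
E
python3 - <<'E'
from h import *
C=cam('wrist'); im=cv2.imread('pics/w1.png')[:,:,::-1].copy(); H,S,V=masks(im)
bl=cv2.morphologyEx(((H>100)&(H<125)&(S>110)).astype(np.uint8),cv2.MORPH_CLOSE,np.ones((13,1)))
rect(C,bl,(240,95,300,270),.168,'pen')
rect(C,(V<60).astype(np.uint8),(120,140,172,192),.02,'cst')
rect(C,((H<20)&(S>110)&(V>60)).astype(np.uint8),(170,250,285,350),.015,'rest')
E
```

```text
pen [262, 106, 18, 150] c [ 622.7 -121.2] size [121.4  13. ] ang 70.1
cst [127, 151, 32, 32] c [472.2 -82.5] size [37.5 37. ] ang 22.8
rest [180, 255, 98, 91] c [ 496.3 -286.6] size [ 78.1 126.4] ang 27.9
```

```bash
python3 -m inch '[{"claw":0,"travel":[-0.01,0.012,-0.2],"turn":0},{"claw":-0.2,"travel":[-0.01,0.012,-0.4],"turn":0},{"claw":-0.2,"travel":[-0.01,0.012,-0.5],"turn":0},{"claw":-0.2,"travel":[-0.01,0.012,-0.5],"turn":0},{"claw":-0.2,"travel":[-0.01,0.012,-0.5],"turn":0}]' 30
python3 - <<'E'
from h import *
C=cam('wrist'); im=snap('wrist','w2.png'); s=get_state(); print(s['position'],s['width'])
print(proj(C,s['position']),proj(C,s['position']-[0,0,.019]))
H,S,V=masks(im)
bl=cv2.morphologyEx(((H>100)&(H<125)&(S>110)).astype(np.uint8),cv2.MORPH_CLOSE,np.ones((13,1)))
rect(C,bl,(200,5,340,400),.172,'pen')
E
```

```text
clock: 2.7
position: [0.6248, -0.1211, 0.2008]
ee_rot: [-0.0, 0.814, 0.581, 0.0]
contact_force: [0.2, 0.7, 0.5]
width: 0.0343
gripper_force: 0.0
[ 0.62563186 -0.12178014  0.20191124] 0.034527210292021084
[282.48381026 258.25658983] [281.99457581 242.51038982]
pen [267, 123, 31, 212] c [ 625.1 -123.3] size [120.4  13.5] ang 69.3
```

View pics/w2.png

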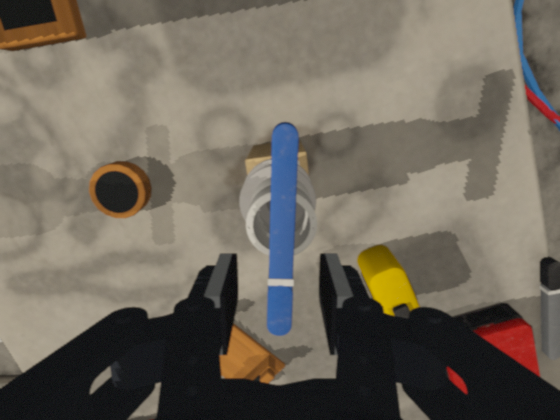

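The pen spans (285,123) to (279,335) between the fingertips at (235,258) and (325,258); it is centred, so I descend and grip with the tips just above the coupling.

```bash
python3 -m inch '[{"claw":-0.3,"travel":[0,-0.005,-0.1],"turn":0},{"claw":-0.3,"travel":[0,-0.005,-0.1],"turn":0},{"claw":-0.9,"travel":[0,-0.005,-0.1],"turn":0},{"claw":-0.9,"travel":[0,-0.005,-0.1],"turn":0},{"claw":-0.9,"travel":[0,-0.005,-0.1],"turn":0}]' 25
python3 -m inch '[{"claw":-0.9,"travel":[0,0,0],"turn":0},{"claw":-0.9,"travel":[0,0,0],"turn":0},{"claw":-0.9,"travel":[0,0,0.05],"turn":0},{"claw":-0.9,"travel":[0,0,0.1],"turn":0},{"claw":-0.9,"travel":[0,0,0.1],"turn":0}]' 25
```

```text
clock: 3.25
position: [0.6256, -0.1242, 0.1816]
ee_rot: [0.001, 0.815, 0.58, 0.001]
contact_force: [1.1, -0.0, -0.3]
width: 0.0041
gripper_force: 0.0
clock: 3.75
position: [0.6263, -0.1245, 0.2028]
ee_rot: [0.002, 0.815, 0.58, 0.001]
contact_force: [0.5, -0.3, -0.2]
width: 0.0042
gripper_force: 0.0
```

Run:
```python
from h import *
im=snap('wrist'); im2=snap('side')
o=np.hstack([cv2.resize(im,(400,300)),cv2.resize(im2[150:300,200:400],(400,300),interpolation=2)])
cv2.imwrite('pics/w3.png',o[:,:,::-1]); print(get_state()['position'])
```

```text
[ 0.62529025 -0.12421011  0.20113561]
```

View pics/w3.png

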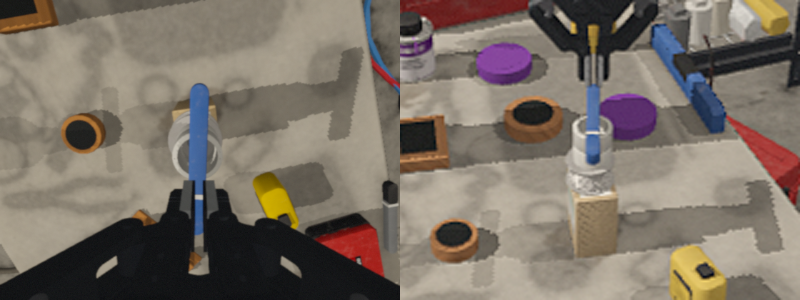

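The fingers closed just above the pen, which still lies undisturbed across the ring, so the tips sit higher than assumed. I'll open, go lower, and watch the force.

```bash
python3 -m inch '[{"claw":-0.4,"travel":[0,0,0],"turn":0},{"claw":-0.4,"travel":[0,0,0],"turn":0},{"claw":-0.4,"travel":[0,0,-0.1],"turn":0},{"claw":-0.4,"travel":[0,0,-0.15],"turn":0},{"claw":-0.4,"travel":[0,0,-0.15],"turn":0}]' 25
python3 -m inch '[{"claw":-0.9,"travel":[0,0,0],"turn":0},{"claw":-0.9,"travel":[0,0,0],"turn":0},{"claw":-0.9,"travel":[0,0,0],"turn":0}]' 25
```

```text
clock: 4.35
position: [0.6234, -0.1237, 0.1681]
ee_rot: [-0.002, 0.815, 0.58, -0.001]
contact_force: [0.4, 1.0, -1.2]
width: 0.0258
gripper_force: 0.0
clock: 4.65
position: [0.6254, -0.1243, 0.1711]
ee_rot: [0.001, 0.815, 0.58, 0.0]
contact_force: [0.4, 0.1, 0.0]
width: 0.0044
gripper_force: 0.0
```

Run:
```python
from h import *
C=cam('side'); im=snap('side'); s=get_state(); p=s['position']; print(p,s['width'])
u,v=proj(C,[p[0],p[1],.165]).astype(int); x0,y0=u-50,v-60
cr=cv2.resize(im[y0:y0+100,x0:x0+100],None,fx=6,fy=6,interpolation=2)
for z in (.14,.152,.158,.171,.19):
    q=(proj(C,[p[0],p[1],z])-[x0,y0])*6+2.5; print(z,q.round())
a=np.radians(70.3)
for e in (-.061,.061): print('pen end',((proj(C,[.625+e*np.cos(a),-.1235+e*np.sin(a),.165])-[x0,y0])*6+2.5).round())
cv2.imwrite('pics/s4.png',cr[:,:,::-1])
```

```text
[ 0.62532996 -0.12421337  0.17104538] 0.0040504449619921555
0.14 [305. 423.]
0.152 [305. 396.]
0.158 [305. 382.]
0.171 [305. 352.]
0.19 [306. 308.]
pen end [305. 478.]
pen end [302. 262.]
```

View pics/s4.png

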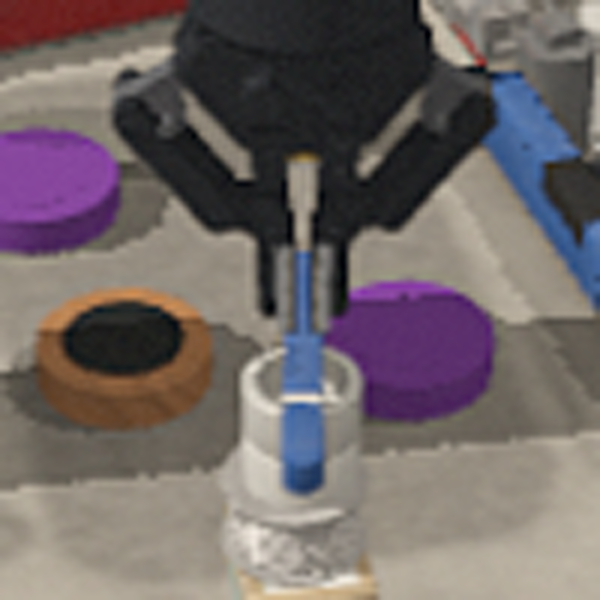

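The pads end at about (300,330), which puts the tips at roughly z = 0.18, level with or just behind the TCP. The pen end is at (303,490), as expected. I'll go lower in a small step.

```bash
python3 -m inch '[{"claw":-0.4,"travel":[0,0,0.05],"turn":0},{"claw":-0.4,"travel":[0,0,0.05],"turn":0},{"claw":-0.4,"travel":[0,0,0.0],"turn":0},{"claw":-0.4,"travel":[0,0,-0.06],"turn":0},{"claw":-0.4,"travel":[0,0,-0.06],"turn":0}]' 25
python3 -m inch '[{"claw":-0.9,"travel":[0,0,0],"turn":0},{"claw":-0.9,"travel":[0,0,0],"turn":0},{"claw":-0.9,"travel":[0,0,0],"turn":0}]' 25
```

```text
clock: 5.2
position: [0.623, -0.1235, 0.1553]
ee_rot: [-0.002, 0.815, 0.58, -0.002]
contact_force: [-0.4, 0.6, 0.0]
width: 0.0258
gripper_force: 0.0
clock: 5.5
position: [0.6251, -0.1242, 0.1585]
ee_rot: [0.0, 0.815, 0.58, 0.0]
contact_force: [-1.1, -0.3, -0.7]
width: 0.0116
gripper_force: 24.3
```

Contact, but probably only on the top edge, so I re-grip 6 mm lower.

```bash
python3 -m inch '[{"claw":-0.4,"travel":[0,0,0],"turn":0},{"claw":-0.4,"travel":[0,0,0],"turn":0},{"claw":-0.4,"travel":[0,0,-0.03],"turn":0},{"claw":-0.4,"travel":[0,0,-0.03],"turn":0},{"claw":-0.4,"travel":[0,0,-0.03],"turn":0}]' 25
python3 -m inch '[{"claw":-0.9,"travel":[0,0,0],"turn":0},{"claw":-0.9,"travel":[0,0,0],"turn":0},{"claw":-0.9,"travel":[0,0,0],"turn":0}]' 25
python3 - <<'E'
from h import *
C=cam('wrist'); im=snap('wrist'); C2=cam('side');im2=snap('side'); s=get_state(); p=s['position']; print(p,s['width'])
u,v=proj(C2,[p[0],p[1],.165]).astype(int); x0,y0=u-33,v-40
o=np.hstack([cv2.resize(im,(400,300)),cv2.resize(im2[y0:y0+60,x0:x0+80],(400,300),interpolation=2)])
cv2.imwrite('pics/w5.png',o[:,:,::-1])
E
```

```text
clock: 6.0
position: [0.6247, -0.124, 0.1519]
ee_rot: [-0.0, 0.815, 0.58, -0.0]
contact_force: [-0.6, -0.1, 0.3]
width: 0.0257
gripper_force: 0.0
clock: 6.3
position: [0.625, -0.1241, 0.1524]
ee_rot: [0.0, 0.815, 0.58, 0.0]
contact_force: [0.6, -1.2, -0.7]
width: 0.0133
gripper_force: 26.0
[ 0.62493689 -0.12409306  0.15234787] 0.01353665823795245
```

View pics/w5.png

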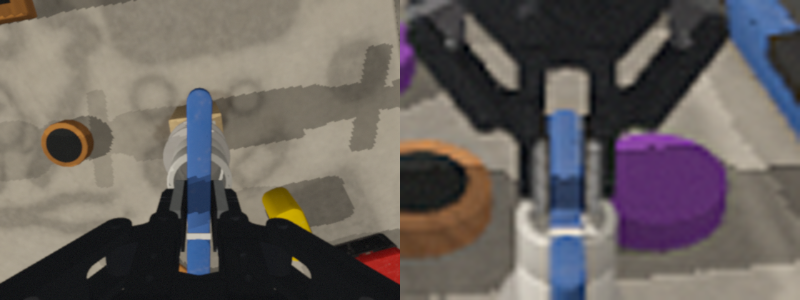

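The pads now grip the pen at 13.4 mm. Next I lift, turn, and carry it over the rest.

```bash
python3 -m inch '[{"claw":-0.9,"travel":[0,0,0.1],"turn":0},{"claw":-0.9,"travel":[0,0,0.25],"turn":0},{"claw":-0.9,"travel":[-0.1,-0.15,0.25],"turn":0.04},{"claw":-0.9,"travel":[-0.2,-0.28,0.25],"turn":0.08},{"claw":-0.9,"travel":[-0.3,-0.42,0.25],"turn":0.12}]' 25
python3 -m inch '[{"claw":-0.9,"travel":[-0.12,-0.2,0],"turn":0.04},{"claw":-0.9,"travel":[-0.32,-0.414,0],"turn":0.08},{"claw":-0.9,"travel":[-0.32,-0.414,-0.1],"turn":0.12},{"claw":-0.9,"travel":[-0.32,-0.414,-0.25],"turn":0.143},{"claw":-0.9,"travel":[-0.32,-0.414,-0.4],"turn":0.143}]'
python3 -m inch '[{"claw":-0.9,"travel":[0,0,0],"turn":0},{"claw":-0.9,"travel":[0,0,0],"turn":0}]'
python3 - <<'E'
from h import *
C=cam('wrist'); im=snap('wrist','w6.png'); s=get_state(); print(s['position'],s['width'],s['ee_rot'],s['qpos'])
H,S,V=masks(im)
bl=cv2.morphologyEx(((H>100)&(H<125)&(S>110)).astype(np.uint8),cv2.MORPH_CLOSE,np.ones((13,1)))
rect(C,bl,(200,5,340,420),s['position'][2]+.02,'pen')
rect(C,((H<20)&(S>110)&(V>60)).astype(np.uint8),(150,5,420,420),.015,'rest')
p=s['position']; print(proj(C,[.5006,-.2909,.036]))
E
```

```text
clock: 6.9
position: [0.5644, -0.2086, 0.2026]
ee_rot: [0.0, 0.689, 0.725, 0.0]
contact_force: [0.3, -0.8, -1.4]
width: 0.0132
gripper_force: 26.0
clock: 7.4
position: [0.5007, -0.292, 0.1222]
ee_rot: [0.001, 0.513, 0.858, -0.0]
contact_force: [0.2, 0.3, -1.9]
width: 0.0134
gripper_force: 26.0
clock: 7.6
position: [0.501, -0.2909, 0.1225]
ee_rot: [-0.0, 0.513, 0.858, 0.0]
contact_force: [-1.2, 0.5, 0.1]
width: 0.0136
gripper_force: 26.0
[ 0.50181414 -0.29140535  0.12353587] 0.013098087231724547 [ 9.95738079e-04  5.13172323e-01  8.58285018e-01 -6.58274762e-05] [-6.46046998e-01  3.48047444e-01  1.63955613e+00  8.98865059e-05
  1.15199495e+00 -1.13912552e+00]
pen [261, 124, 37, 274] c [ 499.1 -289.8] size [ 14.1 120.9] ang 27.5
rest [236, 109, 90, 156] c [ 499.3 -286.8] size [ 63.4 117.7] ang 27.9
[279.1367692 204.8129696]
```

View pics/w6.png

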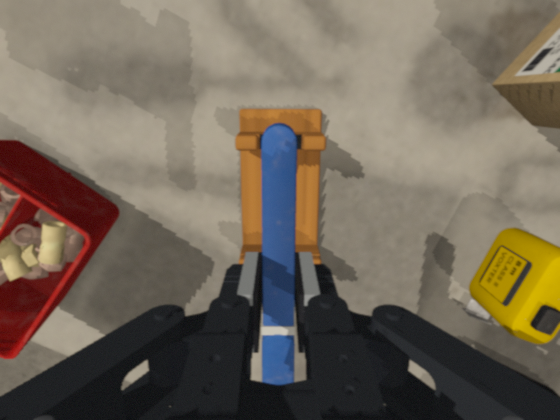

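The pen is centred over the rest and parallel to it. The far upright is at (280,142) and the near one at (280,255).

Run:
```python
from h import *
C=cam('wrist'); a=onplane(C,(280.5,141),.036);b=onplane(C,(280.5,255),.036);print(a,b,(a+b)/2,np.linalg.norm(a-b)); print(get_state()['position'])
```

```text
[ 0.48185271 -0.25294358  0.036     ] [ 0.52040803 -0.32436311  0.036     ] [ 0.50113037 -0.28865335  0.036     ] 0.08116194279665945
[ 0.50181414 -0.29140535  0.12353587]
```

```bash
python3 -m inch '[{"claw":-0.9,"travel":[0.004,-0.003,-0.2],"turn":0},{"claw":-0.9,"travel":[0.004,-0.003,-0.4],"turn":0},{"claw":-0.9,"travel":[0.004,-0.003,-0.48],"turn":0},{"claw":-0.9,"travel":[0.004,-0.003,-0.505],"turn":0},{"claw":-0.9,"travel":[0.004,-0.003,-0.505],"turn":0}]'
python3 -m inch '[{"claw":-0.9,"travel":[0,0,0],"turn":0},{"claw":-0.9,"travel":[0,0,0],"turn":0},{"claw":-0.9,"travel":[0,0,0],"turn":0}]'
```

```text
clock: 8.15
position: [0.5028, -0.2921, 0.0223]
ee_rot: [0.001, 0.513, 0.858, -0.0]
contact_force: [0.2, -0.1, 0.4]
width: 0.0131
gripper_force: 26.0
clock: 8.45
position: [0.5025, -0.2921, 0.0226]
ee_rot: [0.001, 0.513, 0.858, -0.0]
contact_force: [0.0, 0.2, -0.1]
width: 0.0134
gripper_force: 26.0
```

```bash
python3 -m inch '[{"claw":-0.9,"travel":[0,0,-0.008],"turn":0},{"claw":-0.9,"travel":[0,0,-0.008],"turn":0},{"claw":-0.6,"travel":[0,0,-0.008],"turn":0},{"claw":-0.3,"travel":[0,0,-0.008],"turn":0},{"claw":-0.3,"travel":[0,0,-0.008],"turn":0}]'
python3 -m inch '[{"claw":-0.3,"travel":[0,0,0.05],"turn":0},{"claw":0,"travel":[0,0,0.25],"turn":0},{"claw":0,"travel":[0,0,0.5],"turn":0},{"claw":0,"travel":[0.05,0.1,0.75],"turn":0},{"claw":0,"travel":[0.05,0.1,0.75],"turn":0}]'
python3 - <<'E'
from h import *
C=cam('wrist'); im=snap('wrist','w7.png'); s=get_state(); print(s['position'],s['clock'])
H,S,V=masks(im)
bl=cv2.morphologyEx(((H>100)&(H<125)&(S>110)).astype(np.uint8),cv2.MORPH_CLOSE,np.ones((13,13)))
rect(C,bl,(150,5,400,420),.036,'pen')
rect(C,((H<20)&(S>110)&(V>60)).astype(np.uint8),(150,5,420,420),.02,'rest')
E
```

```text
clock: 8.95
position: [0.5015, -0.2914, 0.0195]
ee_rot: [-0.0, 0.513, 0.858, 0.0]
contact_force: [-0.4, -0.5, -0.3]
width: 0.0297
gripper_force: 0.0
clock: 9.45
position: [0.5158, -0.2724, 0.1772]
ee_rot: [0.007, 0.513, 0.858, 0.0]
contact_force: [0.7, -0.2, 0.3]
width: 0.0424
gripper_force: 0.0
[ 0.51447307 -0.27200873  0.17497206] 9.5
pen [241, 121, 21, 142] c [ 500.7 -291.4] size [ 16.5 121.6] ang 27.5
rest [215, 115, 74, 138] c [ 499.2 -288.8] size [ 62.3 123. ] ang 28.1
```

View pics/w7.png

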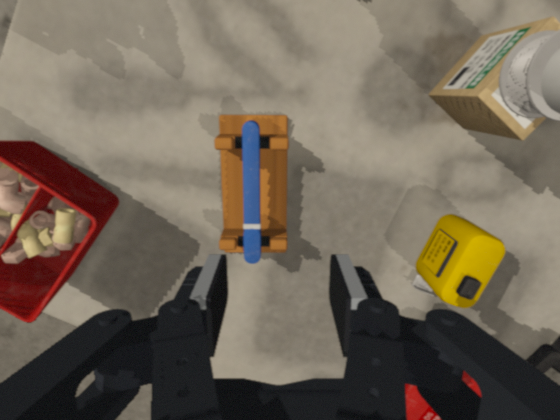

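The pen lies in both notches, running from (251,122) to (252,262), with the uprights at v = 143 and 243. It is well centred. Next is the coupling.

```bash
python3 -m inch '[{"claw":1,"travel":[0.1,0.1,0.2],"turn":-0.04},{"claw":1,"travel":[0.2,0.25,0.35],"turn":-0.08},{"claw":1,"travel":[0.34,0.42,0.45],"turn":-0.12},{"claw":1,"travel":[0.46,0.6,0.525],"turn":-0.16},{"claw":1,"travel":[0.555,0.74,0.525],"turn":-0.2}]'
python3 -m inch '[{"claw":1,"travel":[0,0,0],"turn":-0.016},{"claw":1,"travel":[0,0,0],"turn":-0.016},{"claw":1,"travel":[0,0,0],"turn":-0.016}]'
python3 - <<'E'
from h import *
C=cam('wrist'); im=snap('wrist','w8.png'); s=get_state(); print(s['position'],s['clock'],s['ee_rot'])
for p in ([.625,-.124,.158],[.625,-.124,.114],[.625,-.124,.084]): print(proj(C,p).round())
E
```

```text
clock: 10.0
position: [0.6244, -0.1219, 0.2762]
ee_rot: [0.001, 0.755, 0.656, 0.001]
contact_force: [0.3, -1.0, 0.5]
width: 0.0854
gripper_force: 0.0
clock: 10.3
position: [0.622, -0.1238, 0.2735]
ee_rot: [-0.001, 0.769, 0.639, -0.001]
contact_force: [-0.4, -1.5, 0.5]
width: 0.0853
gripper_force: 0.0
[ 0.62200961 -0.12408043  0.27378482] 10.35 [-6.55937914e-04  7.69579405e-01  6.38550442e-01 -6.65261137e-04]
[284. 193.]
[283. 180.]
[282. 173.]
```

View pics/w8.png

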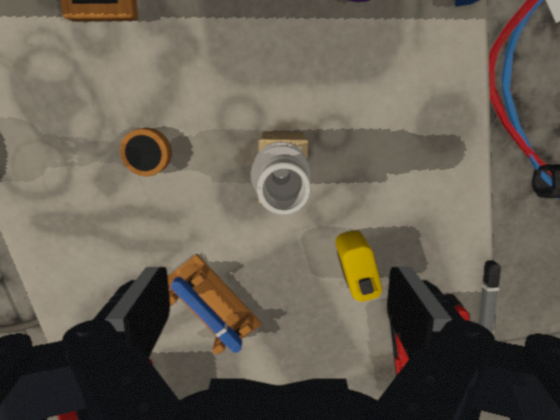

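The coupling ring is at (283,188), its stand at (146,152), and the carton edge at (283,137) is square with the gripper. I descend over the coupling.

```bash
python3 -m inch '[{"claw":1,"travel":[0.01,0.007,-0.2],"turn":0},{"claw":1,"travel":[0.01,0.007,-0.4],"turn":0},{"claw":0.6,"travel":[0.01,0.007,-0.6],"turn":0},{"claw":0.6,"travel":[0.01,0.007,-0.75],"turn":0},{"claw":0.6,"travel":[0.01,0.007,-0.8],"turn":0}]'
python3 -m inch '[{"claw":0.3,"travel":[0,0,0],"turn":0},{"claw":-0.3,"travel":[0,0,0],"turn":0},{"claw":-0.3,"travel":[0,0,0],"turn":0},{"claw":-0.3,"travel":[0,0,0],"turn":0}]' 25
```

```text
clock: 10.85
position: [0.6216, -0.1223, 0.1109]
ee_rot: [-0.003, 0.77, 0.638, -0.002]
contact_force: [-1.7, 0.8, -0.6]
width: 0.0683
gripper_force: 0.0
clock: 11.25
position: [0.6258, -0.1225, 0.1166]
ee_rot: [0.001, 0.77, 0.638, 0.001]
contact_force: [0.7, 0.3, 0.5]
width: 0.0399
gripper_force: 25.3
```

```bash
python3 -m inch '[{"claw":-0.3,"travel":[0,0,0.05],"turn":0},{"claw":-0.3,"travel":[0,0,0.2],"turn":0},{"claw":-0.3,"travel":[-0.15,0.04,0.25],"turn":0},{"claw":-0.3,"travel":[-0.35,0.09,0.25],"turn":0},{"claw":-0.3,"travel":[-0.55,0.15,0.25],"turn":0}]'
python3 -m inch '[{"claw":-0.3,"travel":[-0.2,0.045,-0.1],"turn":0},{"claw":-0.3,"travel":[-0.2,0.045,-0.25],"turn":0},{"claw":-0.3,"travel":[-0.2,0.045,-0.4],"turn":0},{"claw":-0.3,"travel":[-0.2,0.045,-0.4],"turn":0},{"claw":-0.3,"travel":[-0.2,0.045,-0.4],"turn":0}]'
python3 - <<'E'
from h import *
C=cam('wrist'); im=snap('wrist','w9.png'); s=get_state(); p=s['position'];print(p,s['clock'],s['width'])
H,S,V=masks(im)
print(proj(C,[p[0],p[1],p[2]+.042]),proj(C,[.4756,-.0838,.02]))
E
```

```text
clock: 11.75
position: [0.5144, -0.0921, 0.1663]
ee_rot: [0.001, 0.77, 0.639, 0.001]
contact_force: [-0.7, 0.6, -0.1]
width: 0.0399
gripper_force: 25.5
clock: 12.25
position: [0.4754, -0.0833, 0.0857]
ee_rot: [0.0, 0.77, 0.639, 0.0]
contact_force: [0.9, 0.1, 1.0]
width: 0.0405
gripper_force: 25.5
[ 0.47621322 -0.08351888  0.08629942] 12.3 0.04009981828715051
[284.17251264 307.90466439] [280.10099286 214.08785968]
```

View pics/w9.png

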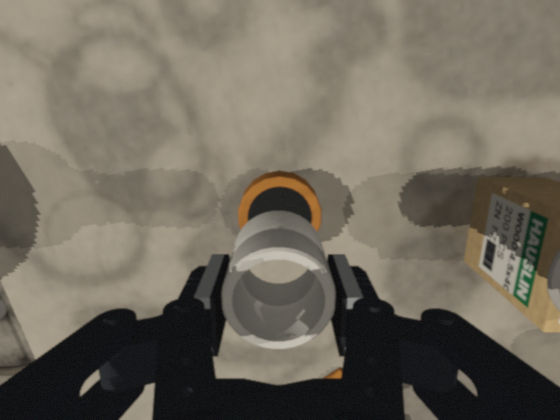

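The held coupling's ring is centred at about (278.5,298), and the stand circle at (280,211), with edges at 238 and 322 and its top at 171.

Run:
```python
from h import *
C=cam('wrist'); im=cv2.imread('pics/w9.png')[:,:,::-1].copy(); H,S,V=masks(im)
w=((H<22)&(S>140)&(V>60)).astype(np.uint8); w[:,:225]=0;w[260:]=0;w[:,340:]=0
ys,xs=np.nonzero(w); pts=np.array([onplane(C,(x,y),.02)[:2] for x,y in zip(xs,ys)])
# outer rim: topmost per column
e=np.array([onplane(C,(x,ys[xs==x].min()),.02)[:2] for x in np.unique(xs)[6:-6]])
A=np.c_[2*e,np.ones(len(e))]; s=np.linalg.lstsq(A,(e**2).sum(1),rcond=None)[0]; print('stand',s[:2],'r',np.sqrt(s[2]+s[:2]@s[:2]))
z=get_state()['position'][2]-.1166+.158
for uv in [(278.5,298)]: print('ring',onplane(C,uv,z)); 
print('diam',np.linalg.norm(onplane(C,(220,298),z)-onplane(C,(337,298),z)),get_state()['position'])
```

```text
stand [ 0.47639133 -0.08154981] r 0.024486143038481085
ring [ 0.47561336 -0.08022147  0.12769942]
diam 0.04108757641866664 [ 0.47621322 -0.08351888  0.08629942]
```

```bash
python3 -m inch '[{"claw":-0.3,"travel":[0.005,-0.009,-0.15],"turn":0},{"claw":-0.3,"travel":[0.005,-0.009,-0.25],"turn":0},{"claw":-0.3,"travel":[0.005,-0.009,-0.29],"turn":0},{"claw":-0.3,"travel":[0.005,-0.009,-0.305],"turn":0},{"claw":-0.3,"travel":[0.005,-0.009,-0.31],"turn":0}]'
python3 -m inch '[{"claw":-0.3,"travel":[0,0,-0.006],"turn":0},{"claw":-0.3,"travel":[0,0,-0.006],"turn":0},{"claw":-0.3,"travel":[0,0,-0.006],"turn":0}]'
```

```text
clock: 12.8
position: [0.4768, -0.0852, 0.0236]
ee_rot: [0.001, 0.77, 0.639, 0.001]
contact_force: [-0.1, 0.1, -0.5]
width: 0.0402
gripper_force: 25.5
clock: 13.1
position: [0.4769, -0.0853, 0.0225]
ee_rot: [0.001, 0.77, 0.638, 0.001]
contact_force: [0.9, 0.2, 5.1]
width: 0.0401
gripper_force: 25.8
```

```bash
python3 -m inch '[{"claw":-0.1,"travel":[0,0,0.002],"turn":0},{"claw":0.2,"travel":[0,0,0.002],"turn":0},{"claw":0.4,"travel":[0,0,0.002],"turn":0},{"claw":0.4,"travel":[0,0,0.1],"turn":0},{"claw":0.4,"travel":[0,0,0.3],"turn":0}]'
python3 -m inch '[{"claw":1,"travel":[0,0,0.25],"turn":0},{"claw":1,"travel":[0.2,-0.05,0.5],"turn":0},{"claw":1,"travel":[0.4,-0.1,0.6],"turn":0},{"claw":1,"travel":[0.6,-0.15,0.7],"turn":0},{"claw":1,"travel":[0.745,-0.19,0.7],"turn":0}]'
python3 -m inch '[{"claw":1,"travel":[0,0,0],"turn":0},{"claw":1,"travel":[0,0,0],"turn":0}]'
python3 - <<'E'
from h import *
C=cam('wrist'); im=snap('wrist','w10.png'); s=get_state(); p=s['position'];print(p,s['clock'],s['width'])
for q in ([.625,-.124,.114],[.625,-.124,.084],[.477,-.085,.064]): print(proj(C,q).round())
E
```

```text
clock: 13.6
position: [0.4727, -0.0839, 0.0794]
ee_rot: [-0.004, 0.77, 0.638, -0.002]
contact_force: [0.1, -0.3, 0.3]
width: 0.0598
gripper_force: 0.0
clock: 14.1
position: [0.6284, -0.1239, 0.2252]
ee_rot: [0.003, 0.77, 0.639, 0.002]
contact_force: [-0.2, -0.5, -0.4]
width: 0.0854
gripper_force: 0.0
clock: 14.3
position: [0.6241, -0.1228, 0.2201]
ee_rot: [-0.001, 0.77, 0.638, -0.001]
contact_force: [-0.5, 0.5, 0.5]
width: 0.0855
gripper_force: 0.0
[ 0.62330593 -0.12247638  0.22024698] 14.35 0.08526077023983568
[281. 198.]
[281. 188.]
[103. 170.]
```

View pics/w10.png

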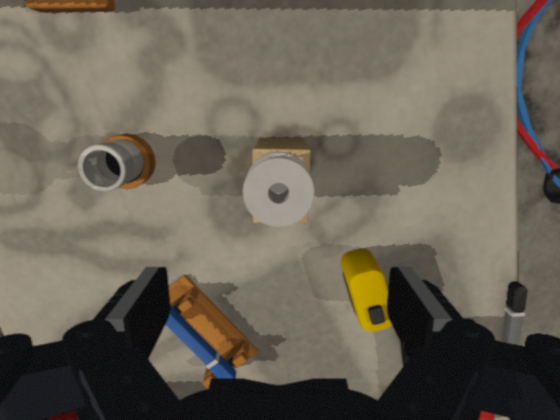

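The coupling stands upright on its stand at (112,164). The spool is at (278,190) on the carton, which spans u 252–310. I descend to the spool.

```bash
python3 -m inch '[{"claw":1,"travel":[0.003,0.006,-0.2],"turn":0},{"claw":1,"travel":[0.003,0.006,-0.4],"turn":0},{"claw":1,"travel":[0.003,0.006,-0.6],"turn":0},{"claw":0.8,"travel":[0.003,0.006,-0.7],"turn":0},{"claw":0.7,"travel":[0.003,0.006,-0.75],"turn":0}]'
python3 -m inch '[{"claw":0.5,"travel":[0,0,0],"turn":0},{"claw":0,"travel":[0,0,0],"turn":0},{"claw":0,"travel":[0,0,0],"turn":0},{"claw":0,"travel":[0,0,0],"turn":0}]' 50
```

```text
clock: 14.85
position: [0.6218, -0.1206, 0.0689]
ee_rot: [-0.003, 0.77, 0.638, -0.002]
contact_force: [-0.3, 0.4, 0.7]
width: 0.0726
gripper_force: 0.0
clock: 15.25
position: [0.6262, -0.1219, 0.0733]
ee_rot: [0.001, 0.77, 0.638, 0.001]
contact_force: [-0.6, 0.3, 3.1]
width: 0.0484
gripper_force: 51.3
```

Run:
```python
from h import *
C=cam('wrist'); im=snap('wrist'); C2=cam('side');im2=snap('side'); s=get_state(); p=s['position']; print(p,s['width'],s['gripper_force'],s['contact_force'])
u,v=proj(C2,[p[0],p[1],.1]).astype(int); x0,y0=u-40,v-30
o=np.hstack([cv2.resize(im,(400,300)),cv2.resize(im2[y0:y0+60,x0:x0+80],(400,300),interpolation=2)])
cv2.imwrite('pics/w11.png',o[:,:,::-1])
```

```text
[ 0.62629707 -0.12198239  0.07329139] 0.048387227396811325 51.40533536206931 [-1.19075898  0.0457624   6.02223889]
```

View pics/w11.png

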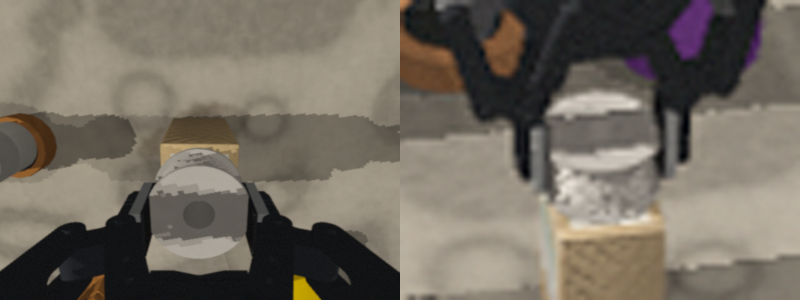

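The pads sit at the spool's sides just under the top flange, holding near the core at 48 mm. I'll test with a small lift.

```bash
python3 -m inch '[{"claw":0,"travel":[0,0,0.02],"turn":0},{"claw":0,"travel":[0,0,0.04],"turn":0},{"claw":0,"travel":[0,0,0.08],"turn":0},{"claw":0,"travel":[0,0,0.15],"turn":0},{"claw":0,"travel":[0,0,0.15],"turn":0}]'
python3 - <<'E'
from h import *
C=cam('wrist'); im=snap('wrist'); C2=cam('side');im2=snap('side'); s=get_state(); p=s['position']; print(p,s['width'],s['gripper_force'],s['contact_force'],s['moment'])
u,v=proj(C2,[p[0],p[1],.1]).astype(int); x0,y0=u-40,v-40
o=np.hstack([cv2.resize(im,(400,300)),cv2.resize(im2[y0:y0+60,x0:x0+80],(400,300),interpolation=2)])
cv2.imwrite('pics/w12.png',o[:,:,::-1])
E
```

```text
clock: 15.85
position: [0.6271, -0.1222, 0.1041]
ee_rot: [0.002, 0.77, 0.638, 0.001]
contact_force: [-0.5, 0.3, -2.3]
width: 0.0481
gripper_force: 51.9
[ 0.62580339 -0.12183113  0.10233548] 0.04823641215621625 51.8770605744794 [-0.70371511  0.86030031 -2.41999596] [0.02052525 0.02578231 0.02106797]
```

View pics/w12.png

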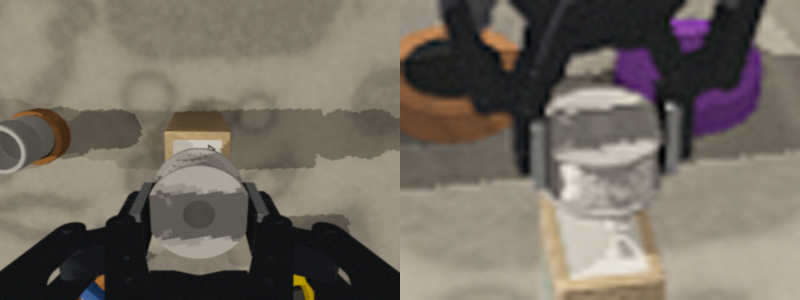

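The spool is held level and the -2.4 N matches its weight. That is enough pictures viewed, so from here on I measure by numbers only. Next I carry it over the large stand.

```bash
python3 -m inch '[{"claw":0,"travel":[0,0.05,0.15],"turn":0},{"claw":0,"travel":[0,0.2,0.25],"turn":0},{"claw":0,"travel":[0,0.4,0.25],"turn":0},{"claw":0,"travel":[0,0.6,0.25],"turn":0},{"claw":0,"travel":[0,0.8,0.25],"turn":0}]'
python3 -m inch '[{"claw":0,"travel":[0,0.15,0],"turn":0},{"claw":0,"travel":[0,0.295,-0.1],"turn":0},{"claw":0,"travel":[0,0.295,-0.2],"turn":0},{"claw":0,"travel":[0,0.295,-0.2],"turn":0},{"claw":0,"travel":[0,0.295,-0.2],"turn":0}]'
cat > m.py <<'E'
from h import *
C=cam('wrist'); im=snap('wrist','w13.png'); s=get_state(); p=s['position']; print(p,s['width'],s['contact_force'])
H,S,V=masks(im)
for q in ([.626,.0972,.02],[p[0],p[1],p[2]+.0407]): print(proj(C,q).round(1))
w=((H<22)&(S>120)&(V>60)).astype(np.uint8); rect(C,w,(200,5,360,400),.02,'wood')
g=((S<40)&(V>75)).astype(np.uint8); rect(C,g,(150,200,400,420),p[2]+.0407,'spool')
for u in range(215,345,12): print(u, 'wood v',np.flatnonzero(w[:,u])[:1],end='; ')
r=int(proj(C,[p[0],p[1],p[2]+.0407])[1]); 
for v in range(r-60,r+50,15): print('\n',v,'hsv row',[(int(S[v,u]),int(V[v,u])) for u in range(190,375,12)],end='')
E
python3 m.py
```

```text
clock: 16.45
position: [0.6249, 0.0396, 0.1513]
ee_rot: [-0.0, 0.77, 0.638, -0.0]
contact_force: [0.7, 0.2, -2.5]
width: 0.0483
gripper_force: 52.3
clock: 16.95
position: [0.625, 0.0971, 0.1111]
ee_rot: [-0.0, 0.77, 0.639, -0.001]
contact_force: [0.2, -0.2, -1.1]
width: 0.0479
gripper_force: 52.3
[0.62580105 0.09679407 0.11198719] 0.048627990201820626 [ 0.12598402 -0.13875347 -2.13281374]
[281.  201.7]
[283.8 306.4]
wood [228, 147, 107, 80] c [628.6 107.7] size [54.6 74.1] ang 76.7
spool [150, 200, 250, 185] c [622.8  99.1] size [70.  87.8] ang 85.4
215 wood v []; 227 wood v []; 239 wood v [169]; 251 wood v [157]; 263 wood v [150]; 275 wood v [147]; 287 wood v [148]; 299 wood v [150]; 311 wood v [157]; 323 wood v [169]; 335 wood v []; 
 246 hsv row [(35, 192), (35, 194), (37, 185), (30, 121), (27, 151), (26, 149), (24, 150), (27, 151), (27, 152), (27, 150), (25, 152), (25, 150), (28, 153), (40, 154), (39, 172), (38, 153)]
 261 hsv row [(35, 187), (8, 94), (16, 48), (28, 120), (27, 121), (27, 123), (27, 122), (24, 130), (27, 153), (25, 153), (25, 152), (24, 151), (25, 150), (9, 86), (
[... 418 characters left out ...]
 (23, 123), (25, 122), (21, 121), (27, 121), (27, 96), (23, 99), (21, 99), (29, 97), (28, 120), (26, 119), (28, 120), (26, 60), (15, 34), (9, 28)]
 321 hsv row [(47, 27), (16, 31), (26, 120), (27, 122), (25, 122), (26, 120), (25, 121), (26, 120), (23, 121), (27, 123), (27, 122), (28, 120), (25, 122), (16, 31), (15, 33), (18, 29)]
 336 hsv row [(41, 31), (23, 34), (39, 191), (26, 120), (25, 122), (23, 121), (25, 121), (23, 120), (24, 150), (24, 150), (24, 151), (27, 124), (24, 151), (46, 78), (24, 32), (55, 28)]
 351 hsv row [(35, 29), (8, 31), (38, 195), (38, 194), (30, 168), (25, 150), (25, 164), (22, 200), (22, 194), (22, 194), (23, 204), (38, 183), (36, 182), (40, 187), (17, 30), (9, 29)]
```

Run:
```python
from h import *
C=cam('wrist'); im=cv2.imread('pics/w13.png')[:,:,::-1].copy(); H,S,V=masks(im); p=get_state()['position']
w=((H<22)&(S>120)&(V>60)).astype(np.uint8)
e=np.array([onplane(C,(u,np.flatnonzero(w[:,u])[0]),.02)[:2] for u in range(234,329,2)])
f=lambda e:(lambda s:(s[:2],np.sqrt(s[2]+s[:2]@s[:2])))(np.linalg.lstsq(np.c_[2*e,np.ones(len(e))],(e**2).sum(1),rcond=None)[0])
print('stand',f(e))
m=((V>90)&(V<110)&(S>15)).astype(np.uint8); m[:275]=0;m[322:]=0;m[:,:245]=0;m[:,315:]=0
m=cv2.morphologyEx(m,cv2.MORPH_OPEN,np.ones((3,3)))
n,l,s,c=cv2.connectedComponentsWithStats(m);k=1+np.argmax(s[1:,4]);print('hole',s[k],c[k],onplane(C,c[k],p[2]+.0407),p)
```

```text
stand (array([0.62716375, 0.09960503]), np.float64(0.0351881868783267))
hole [ 256  281   45   39 1392] [278.18965517 300.01221264] [0.62495564 0.09889189 0.15268719] [0.62580105 0.09679407 0.11198719]
```

```bash
python3 -m inch '[{"claw":0,"travel":[0.009,0,-0.2],"turn":0},{"claw":0,"travel":[0.009,0,-0.35],"turn":0},{"claw":0,"travel":[0.009,0,-0.43],"turn":0},{"claw":0,"travel":[0.009,0,-0.47],"turn":0},{"claw":0,"travel":[0.009,0,-0.47],"turn":0}]'
python3 -m inch '[{"claw":0,"travel":[0,0,-0.01],"turn":0},{"claw":0,"travel":[0,0,-0.015],"turn":0},{"claw":0,"travel":[0,0,-0.015],"turn":0},{"claw":0,"travel":[0,0,-0.015],"turn":0}]'
```

```text
clock: 17.5
position: [0.6274, 0.0966, 0.0175]
ee_rot: [-0.0, 0.77, 0.638, -0.0]
contact_force: [1.0, -0.2, -1.6]
width: 0.0481
gripper_force: 52.4
clock: 17.9
position: [0.6276, 0.0973, 0.0153]
ee_rot: [0.0, 0.77, 0.639, 0.001]
contact_force: [-0.1, -0.3, -1.4]
width: 0.0481
gripper_force: 52.4
```

```bash
python3 -m inch '[{"claw":0,"travel":[0,0,-0.01],"turn":0},{"claw":0,"travel":[0,0,-0.015],"turn":0},{"claw":0,"travel":[0,0,-0.015],"turn":0},{"claw":0,"travel":[0,0,-0.015],"turn":0}]'
python3 -m inch '[{"claw":0,"travel":[0,0,-0.008],"turn":0},{"claw":0,"travel":[0,0,-0.008],"turn":0},{"claw":0,"travel":[0,0,-0.008],"turn":0}]'
```

```text
clock: 18.3
position: [0.6271, 0.0973, 0.0114]
ee_rot: [-0.0, 0.77, 0.638, -0.0]
contact_force: [-0.8, -0.2, -2.4]
width: 0.0483
gripper_force: 52.4
clock: 18.6
position: [0.6271, 0.0973, 0.0098]
ee_rot: [-0.0, 0.77, 0.638, -0.0]
contact_force: [0.3, 0.0, -1.7]
width: 0.0483
gripper_force: 52.4
```

```bash
python3 -m inch '[{"claw":0,"travel":[0,0,-0.006],"turn":0},{"claw":0,"travel":[0,0,-0.006],"turn":0},{"claw":0,"travel":[0,0,-0.006],"turn":0}]'
python3 -m inch '[{"claw":0,"travel":[0,0,-0.006],"turn":0},{"claw":0,"travel":[0,0,-0.006],"turn":0},{"claw":0,"travel":[0,0,-0.006],"turn":0}]'
```

```text
clock: 18.9
position: [0.6272, 0.0973, 0.0094]
ee_rot: [0.0, 0.77, 0.639, 0.0]
contact_force: [-1.9, -0.2, 3.6]
width: 0.0482
gripper_force: 52.7
clock: 19.2
position: [0.6272, 0.0973, 0.0092]
ee_rot: [0.0, 0.77, 0.639, 0.0]
contact_force: [-3.9, -0.0, 9.6]
width: 0.0484
gripper_force: 53.0
```

```bash
python3 -m inch '[{"claw":0.2,"travel":[0,0,0.004],"turn":0},{"claw":0.4,"travel":[0,0,0.004],"turn":0},{"claw":0.6,"travel":[0,0,0.004],"turn":0},{"claw":0.6,"travel":[0,0,0.004],"turn":0}]'
python3 -m inch '[{"claw":0.6,"travel":[0,0,0.05],"turn":0},{"claw":0.6,"travel":[0,0,0.2],"turn":0},{"claw":0.8,"travel":[0,0,0.4],"turn":0},{"claw":1,"travel":[0,0,0.6],"turn":0},{"claw":1,"travel":[0,0,0.8],"turn":0}]'
python3 -m inch '[{"claw":1,"travel":[0,0,0],"turn":0},{"claw":1,"travel":[0,0,0],"turn":0}]'
python3 - <<'E'
from h import *
C=cam('wrist'); im=snap('wrist','w14.png'); s=get_state(); p=s['position']; print(p,s['width'])
H,S,V=masks(im)
c=proj(C,[p[0],p[1],.05]).round(); c2=proj(C,[p[0],p[1],.02]).round(); print(c,c2)
w=((H<22)&(S>120)&(V>60)).astype(np.uint8)
rect(C,w,(200,100,360,330),.02,'wood')
g=((S<45)&(V>85)).astype(np.uint8)
for v in range(int(c[1])-50,int(c[1])+70,10):
    print(v,' '.join('%d/%d/%d'%(H[v,u],S[v,u],V[v,u]) if 0 else ('W' if w[v,u] else ('d' if V[v,u]<65 else ('g' if S[v,u]<33 else '.'))) for u in range(210,350,3)))
E
```

```text
clock: 19.6
position: [0.6272, 0.0973, 0.008]
ee_rot: [0.0, 0.77, 0.638, -0.0]
contact_force: [0.2, -0.3, 0.6]
width: 0.0682
gripper_force: 0.0
clock: 20.1
position: [0.6271, 0.0973, 0.1705]
ee_rot: [0.0, 0.77, 0.638, 0.0]
contact_force: [1.3, -0.2, 0.2]
width: 0.0855
gripper_force: 0.0
clock: 20.3
position: [0.6278, 0.0973, 0.1702]
ee_rot: [0.001, 0.77, 0.639, 0.001]
contact_force: [-0.6, 0.2, -0.8]
width: 0.0854
gripper_force: 0.0
[0.62674593 0.09726819 0.16845584] 0.08528578225226993
[277. 192.] [277. 183.]
wood [232, 139, 88, 87] c [625.4  97.6] size [74.8 74.2] ang 79.3
142 . . . . . . . . . . . . . . . . . W W W W W W W W W W W . . . . . . . . . . . . . . . . . . .
152 . . . . . . . . . . . . W W W W W W W . . . . g . . W W W W W W W . . . . . . . . . . . . . .
162 . . . . . . . . . . W W W W . g g g g g g g g g g g g g g g . W W W W . . . . . . . . . . . .
172 . . . . . . . . W W W W . g g g g g g g g g g g g g g g g g g g . W W W . . . . . . . . . . .
182 . . . . . . . . W W W . g g g g g g g g g d d d g g g g g g g g g . W W W . . . . . . . . . .
192 . . . . . . . . W W W . g g g g g g g g g g g g g g g g g g g g g . W W W . . . . . . . . . .
202 . . . . . . . . . W W W . g g g g g g g g g g g g g g g g g g g g W W W . . . . . . . . . . .
212 . . . . . . . . . . . . W W . g g g g g g g g g g g g g g g . W W . . . . . . . . . . . . . .
222 . . . . . . . . . . . . . . . . W W W W W W . . W W W W . . . . . . . . . . . . . . . . . . .
232 . . . . . . . . . . . . . . . . . . . . . . . . . . . . . . . . . . . . . . . . . . . . . . .
242 . . . . . . . . . . . . . . . . . . . . . . . . . . . . . . . . . . . . . . . . . . . . . . .
252 . . . . . . . . . . . . . . . . . . . . . . . . . . . . . . . . . . . . . . . . . . . . . . .
```

Run:
```python
from h import *
C=cam('wrist'); im=cv2.imread('pics/w14.png')[:,:,::-1].copy(); H,S,V=masks(im)
g=(S<33).astype(np.uint8); g=cv2.morphologyEx(g,cv2.MORPH_OPEN,np.ones((5,5)))
rect(C,g,(236,140,318,225),.05,'spool')
# carton/top view
C=cam('top'); im=snap('top','top2.png'); H,S,V=masks(im)
w=((H<22)&(S>90)&(V>70)).astype(np.uint8); 
rect(C,((S<60)&(V>110)).astype(np.uint8),(300,246,334,280),.064,'coupl')
for v in range(184,222,2): print(v,' '.join('%3d/%3d'%(S[v,u],V[v,u]) for u in range(316,352,3)))
for q in ([.625,-.122,.084],[.477,-.0855,.02],[.477,-.0855,.064]): print(proj(C,q))
```

```text
spool [244, 153, 65, 68] c [625.  101.6] size [52.6 49.2] ang 79.3
coupl [319, 246, 15, 34] c [ 478.5 -108.6] size [79.7 33.7] ang 0.1
184  40/126  41/119  45/ 85  42/ 92  46/ 84  40/ 90  39/ 98  43/102  40/103  44/ 99  39/119  41/119
186  41/137  42/114  50/ 72  47/ 70  43/ 83  36/ 91  39/ 97  43/102  42/103  44/ 99  43/130  37/116
188  41/136  44/115  44/ 76  42/ 73  44/ 86  41/ 94  39/ 99  41/100  42/103  40/102  40/139  41/125
190  43/130  45/119  79/129  80/147  77/129  59/ 91  43/ 96  39/ 99  41/106  42/103  38/140  36/134
192  45/125  50/118  84/139  40/179  67/164  82/150  79/149  80/141  59/112  43/102  39/145  41/136
194  52/113  45/ 85  82/152  22/187  22/183  27/181  34/182  52/171  81/155  81/151  73/147  39/139
196  56/105  57/ 81  82/159  23/165  24/168  26/155  23/174  26/168  25/183  32/186  82/155  41/144
198  55/ 97  61/ 67  81/164  21/192  21/190  24/182  24/173  25/131  26/146  21/192  80/159  42/141
200  54/100  67/ 65  74/168  20/192  22/193  22/193  23/192  21/190  23/186  23/192  70/149  39/145
202  54/103  75/ 85  46/181  22/193  23/192  21/192  21/192  23/1
[... 318 characters left out ...]
  46/116  40/135
210  40/120  64/107  55/131  41/136  50/147  70/154  71/169  78/171  71/168  80/170  46/112  41/125
212  45/103  50/ 96  51/100  56/104  61/109  53/126  43/138  48/144  75/150  66/174  45/101  41/113
214  40/109  48/100  50/ 97  52/103  53/ 97  54/ 94  51/ 95  48/112  65/121  48/106  43/113  45/113
216  44/110  43/102  52/ 94  54/ 99  47/ 98  49/ 93  42/ 92  43/ 89  44/ 98  47/104  42/114  37/117
218  43/113  41/106  48/100  60/ 93  54/ 94  46/ 95  52/ 88  41/ 93  47/ 97  43/113  41/112  41/113
220  37/109  45/107  46/110  53/ 96  54/ 94  40/ 89  41/ 87  44/ 92  48/112  45/113  43/106  38/114
[332.31700791 201.40254649]
[315.58950978 262.10139019]
[316.437961   263.00627762]
```

Run:
```python
from h import *
C=cam('wrist'); im=cv2.imread('pics/w14.png')[:,:,::-1].copy(); H,S,V=masks(im)
f=lambda e:(lambda s:(s[:2]*1000,1000*np.sqrt(s[2]+s[:2]@s[:2])))(np.linalg.lstsq(np.c_[2*e,np.ones(len(e))],(e**2).sum(1),rcond=None)[0])
for t in (60,85):
    low=(S<t)
    e=[];o=[];wd=[]
    for u in range(252,303,2):
        v=186
        while low[v+1:v+4,u].any(): v+=1
        v2=175
        while low[v2-3:v2,u].any(): v2-=1
        e.append(onplane(C,(u,v+.5),.05)[:2]); o.append(v);wd.append(v2)
    print(t,'near-edge',f(np.array(e)),o,wd)
w=((H<22)&(S>120)&(V>60))
e=[onplane(C,(u,np.flatnonzero(w[100:260,u])[0]+100-.5),.02)[:2] for u in range(238,315,3)]
print('stand far edge',f(np.array(e)))
e=[onplane(C,(u,np.flatnonzero(w[100:330,u])[-1]+100+.5),.02)[:2] for u in range(238,315,3)]
print('stand near edge(.02)',f(np.array(e)))
print([np.flatnonzero(w[100:330,277])[[0,-1]]+100], ['%d/%d'%(S[v,277],V[v,277]) for v in range(136,240,2)])
```

```text
60 near-edge (array([624.27440929, 100.44277129]), np.float64(25.904959837376097)) [211, 213, 214, 216, 217, 217, 218, 219, 220, 220, 220, 221, 221, 221, 221, 220, 220, 219, 219, 218, 217, 216, 215, 213, 212, 209] [163, 161, 159, 157, 156, 155, 154, 153, 153, 152, 152, 152, 152, 152, 152, 152, 152, 153, 154, 155, 156, 157, 158, 160, 162, 165]
85 near-edge (array([624.28691963, 100.5634645 ]), np.float64(26.233711912717837)) [211, 213, 215, 216, 217, 218, 219, 219, 220, 220, 221, 221, 221, 221, 221, 221, 220, 220, 219, 218, 217, 216, 215, 214, 212, 210] [163, 160, 159, 157, 156, 155, 154, 153, 152, 152, 152, 151, 151, 151, 151, 152, 152, 153, 153, 154, 155, 156, 158, 160, 162, 164]
stand far edge (array([623.7408238 , 100.00259487]), np.float64(35.229493004405896))
stand near edge(.02) (array([623.23881057,  97.38295854]), np.float64(37.13318673084625))
[array([139, 225])] ['42/97', '78/88', '175/86', '174/119', '177/121', '179/121', '178/122', '143/121', '31/130', '25/133', '27/113', '28/129', '29/134', '27/133', '27/133', '27/134', '23/133', '29/134', '27/134', '28/135', '25/132', '27/134', '25/93', '35/22', '26/20', '22/23', '11/23', '32/40', '24/84', '29/87', '27/86', '24/86', '27/113', '25/133', '25/132', '25/132', '25/131', '25/131', '24/129', '27/133', '28/135', '29/132', '27/132', '112/155', '174/166', '105/155', '43/142', '43/143', '41/144', '41/144', '41/143', '41/143']
```

The spool sits about 2.3 mm towards +y from the stand centre, so I re-grip it, lift it slightly, shift it and set it down again.

```bash
python3 -m inch '[{"claw":0.8,"travel":[0,0,-0.2],"turn":0},{"claw":0.6,"travel":[0,0,-0.4],"turn":0},{"claw":0.6,"travel":[0,0,-0.6],"turn":0},{"claw":0.6,"travel":[0,0,-0.75],"turn":0},{"claw":0.6,"travel":[0,0,-0.795],"turn":0}]'
python3 -m inch '[{"claw":0.4,"travel":[0,0,0],"turn":0},{"claw":0,"travel":[0,0,0],"turn":0},{"claw":0,"travel":[0,0,0],"turn":0},{"claw":0,"travel":[0,0,0],"turn":0}]' 40
python3 -m inch '[{"claw":0,"travel":[0,0,0.03],"turn":0},{"claw":0,"travel":[0,0,0.03],"turn":0},{"claw":0,"travel":[0,-0.011,0.03],"turn":0},{"claw":0,"travel":[0,-0.011,0.03],"turn":0},{"claw":0,"travel":[0,-0.011,0.01],"turn":0}]'
python3 -m inch '[{"claw":0,"travel":[0,0,-0.006],"turn":0},{"claw":0,"travel":[0,0,-0.01],"turn":0},{"claw":0,"travel":[0,0,-0.014],"turn":0},{"claw":0,"travel":[0,0,-0.014],"turn":0}]'
```

```text
clock: 20.9
position: [0.6227, 0.097, 0.0039]
ee_rot: [-0.003, 0.77, 0.638, -0.004]
contact_force: [-0.3, -0.2, -0.9]
width: 0.0684
gripper_force: 0.0
clock: 21.3
position: [0.628, 0.0974, 0.0107]
ee_rot: [0.001, 0.77, 0.639, 0.001]
contact_force: [0.3, 0.4, -1.7]
width: 0.0484
gripper_force: 41.6
clock: 21.8
position: [0.6275, 0.095, 0.0116]
ee_rot: [0.0, 0.77, 0.638, 0.0]
contact_force: [0.3, -1.1, -2.3]
width: 0.0482
gripper_force: 41.7
clock: 22.2
position: [0.6268, 0.095, 0.0097]
ee_rot: [0.0, 0.77, 0.639, -0.0]
contact_force: [-2.6, -0.3, 6.1]
width: 0.0486
gripper_force: 42.1
```

```bash
python3 -m inch '[{"claw":0.2,"travel":[0,0,0.003],"turn":0},{"claw":0.4,"travel":[0,0,0.003],"turn":0},{"claw":0.6,"travel":[0,0,0.003],"turn":0},{"claw":0.6,"travel":[0,0,0.003],"turn":0}]'
python3 -m inch '[{"claw":0.6,"travel":[0,0,0.1],"turn":0},{"claw":0.6,"travel":[0,0,0.3],"turn":0},{"claw":0.8,"travel":[0,0,0.55],"turn":0},{"claw":1,"travel":[0,0,0.8],"turn":0},{"claw":1,"travel":[0,0,0.8],"turn":0}]'
cat > chk.py <<'E'
from h import *
def run(ztop,rs,wt=120,f=None,dx=0):
    C=cam('wrist'); im=snap('wrist',f); s=get_state(); p=s['position']; print(p,s['clock'])
    H,S,V=masks(im); u0,v0=[int(q) for q in proj(C,[p[0],p[1],.02])]
    w=((H<22)&(S>wt)&(V>60)).astype(np.uint8)
    a=rect(C,w,(u0-75,v0-90,u0+75,v0+75),.02,'stand')
    return C,H,S,V,p,u0,v0
E
python3 - <<'E'
from chk import *
C,H,S,V,p,u0,v0=run(.05,.0265,f='w15.png')
g=(S<60)
f=lambda e:(lambda s:(s[:2]*1000,1000*np.sqrt(s[2]+s[:2]@s[:2])))(np.linalg.lstsq(np.c_[2*e,np.ones(len(e))],(e**2).sum(1),rcond=None)[0])
e=[]
for u in range(u0-24,u0+25,2):
    v=v0+4
    while g[v+1:v+4,u].any(): v+=1
    e.append(onplane(C,(u,v+.5),.05)[:2])
print('spool',f(np.array(e)))
E
python3 -m inch '[{"claw":1,"travel":[-0.15,-0.2,0],"turn":0},{"claw":1,"travel":[-0.3,-0.4,0],"turn":0},{"claw":1,"travel":[-0.45,-0.55,0],"turn":0},{"claw":1,"travel":[-0.6,-0.75,0],"turn":0},{"claw":1,"travel":[-0.75,-0.9,0],"turn":0}]'
python3 -m inch '[{"claw":1,"travel":[0,0,0.1],"turn":0},{"claw":1,"travel":[0,0,0.1],"turn":0},{"claw":1,"travel":[0,0,0.1],"turn":0}]'
python3 - <<'E'
from chk import *
C,H,S,V,p,u0,v0=run(.064,.0205,f='w16.png')
q=proj(C,[p[0],p[1],.064]);print(u0,v0,q)
w=((H<22)&(S>120)&(V>60))
for v in range(v0-45,v0+50,4): print(v,''.join('W' if w[v,u] else('d' if V[v,u]<65 else('g' if S[v,u]<33 else '.')) for u in range(u0-50,u0+50,2)))
E
```

```text
clock: 22.6
position: [0.6273, 0.0951, 0.009]
ee_rot: [0.0, 0.77, 0.639, 0.0]
contact_force: [0.2, -0.8, -0.4]
width: 0.0679
gripper_force: 0.0
clock: 23.1
position: [0.6323, 0.0954, 0.1775]
ee_rot: [0.005, 0.77, 0.639, 0.006]
contact_force: [1.4, -0.0, -0.4]
width: 0.0853
gripper_force: 0.0
[0.63002864 0.09528625 0.17372558] 23.15
stand [226, 137, 86, 86] c [625.8  96.8] size [74.8 74.2] ang 41.4
spool (array([626.09813148,  97.71263002]), np.float64(26.06669917340576))
clock: 23.65
position: [0.4749, -0.0863, 0.1675]
ee_rot: [-0.001, 0.77, 0.639, -0.001]
contact_force: [-0.1, -0.8, -0.3]
width: 0.0857
gripper_force: 0.0
clock: 23.95
position: [0.4773, -0.0848, 0.1884]
ee_rot: [-0.0, 0.77, 0.638, 0.0]
contact_force: [-0.6, 0.1, -0.9]
width: 0.085
gripper_force: 0.0
[ 0.47717108 -0.0844419   0.18810235] 24.0
stand [247, 149, 59, 40] c [476.1 -75.1] size [34.4 52. ] ang 81.5
278 178 [278.978225   190.15894632]
133 ..................................................
137 ..................................................
141 ..................................................
145 ........
[... 442 characters left out ...]
WWWggggddddddddddddddddggg.WW...........
181 ..........WW.gggddddddddddddddddd.ggg.W...........
185 ..........W.gggggddddddddddddddddgggg.W...........
189 ............ggggggddddddddddddddggggg.............
193 .............gggggg.ddddddddddggggggg.............
197 .............ggggggggggggg.gggggggggg.............
201 ..............gggggggggggggggggggggg..............
205 ...............ggggggggggggggggggg................
209 ..................gggggggggggggg..................
213 .......................gggg.......................
217 ..................................................
221 ..................................................
225 ..................................................
```

Run:
```python
from h import *
C=cam('wrist')
a=onplane(C,(277,148),.02);b=onplane(C,(277,214.5),.064);d=np.array([.185,.983])
print('stand',a[:2]-.027*d,'ring',b[:2]+.0205*d)
# carton in top view
C=cam('top'); im=snap('top','top3.png'); H,S,V=masks(im)
m=(((S>62)&(V>125))|((S<36)&(V>140))).astype(np.uint8); m=cv2.morphologyEx(m,cv2.MORPH_CLOSE,np.ones((3,3)))
rect(C,m,(315,184,352,216),.084,'carton')
# stand
rect(C,((H<22)&(S>90)&(V>60)).astype(np.uint8),(218,238,268,284),.02,'kstand'); rect(C,(V<60).astype(np.uint8),(226,245,262,279),.02,'pad')
rect(C,((H<22)&(S>90)&(V>60)).astype(np.uint8),(300,246,334,280),.02,'cst')
```

```text
stand [ 0.47530889 -0.08376055] ring [ 0.47550631 -0.08319695]
carton [319, 191, 29, 23] c [ 625.4 -123.6] size [63.1 49.2] ang 79.5
kstand [225, 245, 39, 34] c [477.9  95.7] size [87.7 72.7] ang 79.7
pad [231, 251, 26, 22] c [477.7  96.7] size [60.  44.3] ang 79.3Traceback (most recent call last):
  File "<stdin>", line 11, in <module>
  File "h.py", line 21, in rect
    n,l,s,c=cv2.connectedComponentsWithStats(m); k=1+np.argmax(s[1:,4])
                                                     ~~~~~~~~~^^^^^^^^^
    return _wrapfunc(a, 'argmax', axis=axis, out=out, **kwds)
    return bound(*args, **kwds)
ValueError: attempt to get argmax of an empty sequence
```

The coupling is centred within about 1 mm. The carton and its stand have the same yaw (about -10.5°, which the gripper already matches). Next is the carton.

```bash
python3 -m inch '[{"claw":1,"travel":[0.2,-0.05,0],"turn":0},{"claw":1,"travel":[0.4,-0.1,0],"turn":0},{"claw":1,"travel":[0.6,-0.14,0],"turn":0},{"claw":1,"travel":[0.735,-0.18,0],"turn":0},{"claw":1,"travel":[0.735,-0.18,0],"turn":0}]'
python3 -m inch '[{"claw":1,"travel":[0,0,-0.2],"turn":0},{"claw":1,"travel":[0,0,-0.4],"turn":0},{"claw":1,"travel":[0,0,-0.6],"turn":0},{"claw":1,"travel":[0,0,-0.7],"turn":0},{"claw":1,"travel":[0,0,-0.72],"turn":0}]'
python3 -m inch '[{"claw":1,"travel":[0,0,-0.02],"turn":0},{"claw":0.5,"travel":[0,0,-0.02],"turn":0},{"claw":0.2,"travel":[0,0,-0.02],"turn":0},{"claw":-0.2,"travel":[0,0,-0.02],"turn":0},{"claw":-0.2,"travel":[0,0,-0.02],"turn":0}]' 60
```

```text
clock: 24.55
position: [0.6279, -0.121, 0.1866]
ee_rot: [0.0, 0.769, 0.639, 0.0]
contact_force: [-1.5, 0.1, -0.1]
width: 0.0855
gripper_force: 0.0
clock: 25.05
position: [0.6206, -0.119, 0.041]
ee_rot: [-0.004, 0.769, 0.639, -0.002]
contact_force: [1.3, 0.4, 1.0]
width: 0.0855
gripper_force: 0.0
clock: 25.55
position: [0.6256, -0.1213, 0.043]
ee_rot: [0.002, 0.77, 0.638, 0.001]
contact_force: [0.9, 0.5, 5.0]
width: 0.0448
gripper_force: 62.4
```

```bash
python3 -m inch '[{"claw":-0.2,"travel":[0,0,0.02],"turn":0},{"claw":-0.2,"travel":[0,0,0.06],"turn":0},{"claw":-0.2,"travel":[0,0,0.15],"turn":0},{"claw":-0.2,"travel":[0,0,0.25],"turn":0},{"claw":-0.2,"travel":[0,0,0.25],"turn":0}]'
python3 -m inch '[{"claw":-0.2,"travel":[0,0,0.1],"turn":0},{"claw":-0.2,"travel":[0,0,0.25],"turn":0},{"claw":-0.2,"travel":[0,0,0.3],"turn":0}]'
python3 -c "
from h import *
s=get_state();print(s['moment'],s['contact_force'],s['position'],s['ee_rot'])"
```

```text
clock: 26.05
position: [0.6258, -0.1214, 0.0937]
ee_rot: [0.002, 0.77, 0.639, 0.001]
contact_force: [1.8, -1.0, -3.7]
width: 0.0451
gripper_force: 62.3
clock: 26.35
position: [0.6252, -0.1212, 0.1528]
ee_rot: [0.001, 0.77, 0.638, 0.001]
contact_force: [1.2, -0.2, -3.7]
width: 0.0449
gripper_force: 62.9
[ 0.03029151 -0.07212347 -0.01168895] [ 1.15757504 -0.19484879 -3.7418018 ] [ 0.62516569 -0.12124261  0.15283312] [0.00140202 0.76963481 0.63848216 0.00090286]
```

```bash
python3 -m inch '[{"claw":-0.2,"travel":[-0.08,0.1,0],"turn":0},{"claw":-0.2,"travel":[-0.2,0.28,0],"turn":0},{"claw":-0.2,"travel":[-0.32,0.47,0],"turn":0},{"claw":-0.2,"travel":[-0.43,0.64,0],"turn":0},{"claw":-0.2,"travel":[-0.53,0.79,0],"turn":0}]'
python3 -m inch '[{"claw":-0.2,"travel":[-0.12,0.17,0],"turn":0},{"claw":-0.2,"travel":[-0.208,0.308,-0.08],"turn":0},{"claw":-0.2,"travel":[-0.208,0.308,-0.2],"turn":0},{"claw":-0.2,"travel":[-0.208,0.308,-0.25],"turn":0},{"claw":-0.2,"travel":[-0.208,0.308,-0.25],"turn":0}]'
python3 - <<'E'
from h import *
C=cam('wrist'); im=snap('wrist','w17.png'); s=get_state(); p=s['position']; print(p,s['clock'],s['ee_rot'])
H,S,V=masks(im)
w=((H<22)&(S>120)&(V>60))
print(proj(C,[p[0],p[1],.02]),proj(C,[p[0],p[1],p[2]-.043+.084]))
for v in range(90,400,10): print(v,''.join('W' if w[v,u] else('d' if V[v,u]<65 else('g' if S[v,u]<33 else 'c' if S[v,u]>60 else '.')) for u in range(160,400,3)))
E
```

```text
clock: 26.85
position: [0.5157, 0.0387, 0.1498]
ee_rot: [-0.001, 0.77, 0.638, -0.001]
contact_force: [0.8, -0.2, -4.5]
width: 0.0452
gripper_force: 63.0
clock: 27.35
position: [0.475, 0.0984, 0.0992]
ee_rot: [-0.001, 0.77, 0.639, -0.002]
contact_force: [-0.1, 0.0, -5.5]
width: 0.0453
gripper_force: 62.9
[0.47634564 0.09826782 0.10035528] 27.4 [-4.03405529e-04  7.69785254e-01  6.38302375e-01 -7.59965886e-04]
[282.054347   206.85402536] [284.89950406 306.77312852]
90 ................................................................................
100 ................................................................................
110 ................................................................................
120 ................................................................................
130 ................................................................................
140 .......................cccWWWWWWWWWWWWWWWWWWWWWWWWWWWWWWWW......................
150 ......................WWWWWWWWWWWWWWWWWWWWWWWWWWWWWWWWWWWWWc....................
160 ......................WWWWWWWWWWWWW
[... 1300 characters left out ...]
cddddddddddddddddddd
320 dddddddddddddddddddcccccggggggggggggggggggggggggggggggg.cccccddddddddddddddddddd
330 dddddddddddddddddddccccc.ggggggggggggggggggggddddddggggccccccddddddddddddddddddd
340 dddddddddddddddddd.ccccc.ggggggggggggggggggggdggggdggggccccccddddddddddddddddddd
350 ddddddddddddddddd..ccccc.ggggggggggggggggggggggggggggggccccc..dddddddddddddddddd
360 dddddddddddddddd...ccccc.ggggggggggggggggggggggggggggggccccc....dddddddddddddddd
370 ddddddddddddddddd..ccccccccccccccccccccccccccccccccccccccccc...ddddddddddddddddd
380 ddddddddddddddddddddddddddddddcccc..ccccc.ccccccccdddddddddddddddddddddddddddddd
390 dddddddddddddddddddddddddddddddddddddddddddddddddddddddddddddddddddddddddddddddd
```

Run:
```python
from h import *
C=cam('wrist'); im=cv2.imread('pics/w17.png')[:,:,::-1].copy(); H,S,V=masks(im); p=get_state()['position']
print('col280',[(v,int(S[v,280]),int(V[v,280])) for v in list(range(132,184,2))+list(range(224,244,2))+list(range(364,384,2))])
for v in (155,170,180,300): print('row',v,[(u,int(S[v,u]),int(V[v,u])) for u in list(range(206,256,3))+list(range(308,352,3))])
```

```text
col280 [(132, 42, 104), (134, 42, 103), (136, 42, 103), (138, 60, 85), (140, 158, 89), (142, 182, 112), (144, 176, 133), (146, 174, 141), (148, 174, 144), (150, 174, 144), (152, 180, 142), (154, 177, 143), (156, 178, 145), (158, 180, 143), (160, 178, 143), (162, 163, 103), (164, 40, 32), (166, 19, 27), (168, 48, 32), (170, 10, 26), (172, 0, 28), (174, 9, 28), (176, 92, 61), (178, 108, 83), (180, 111, 85), (182, 107, 88), (224, 109, 101), (226, 104, 105), (228, 103, 124), (230, 96, 148), (232, 101, 149), (234, 100, 150), (236, 103, 151), (238, 102, 150), (240, 103, 149), (242, 104, 147), (364, 21, 222), (366, 22, 221), (368, 27, 218), (370, 85, 193), (372, 98, 193), (374, 94, 197), (376, 95, 198), (378, 93, 194), (380, 63, 162), (382, 43, 148)]
row 155 [(206, 45, 125), (209, 46, 122), (212, 44, 109), (215, 44, 104), (218, 48, 102), (221, 45, 102), (224, 49, 104), (227, 174, 110), (230, 179, 128), (233, 173, 127), (236, 175, 127), (239, 179, 131), (242, 174, 132), (245, 178, 136), (248, 178, 139), (251, 174, 139), (254, 178, 135), (308, 173, 134), (311, 176, 129), (314, 173, 134), (317
[... 1053 characters left out ...]
320, 103, 89), (323, 158, 123), (326, 177, 134), (329, 176, 133), (332, 177, 137), (335, 125, 124), (338, 40, 115), (341, 43, 113), (344, 41, 113), (347, 43, 118), (350, 40, 121)]
row 300 [(206, 9, 28), (209, 23, 22), (212, 16, 16), (215, 110, 86), (218, 106, 115), (221, 106, 116), (224, 103, 116), (227, 105, 117), (230, 52, 127), (233, 26, 135), (236, 28, 135), (239, 26, 136), (242, 30, 137), (245, 30, 138), (248, 28, 137), (251, 26, 135), (254, 28, 135), (308, 25, 130), (311, 26, 136), (314, 28, 135), (317, 26, 137), (320, 28, 135), (323, 26, 135), (326, 50, 127), (329, 104, 113), (332, 104, 115), (335, 106, 116), (338, 110, 116), (341, 107, 93), (344, 71, 18), (347, 0, 15), (350, 31, 25)]
```

Run:
```python
from h import *
C=cam('wrist'); p=get_state()['position']; d=np.array([.185,.983]);print(p)
for n,uv,z,h in [('pad',(281.1,162.8),.02,.031),('stand',(281,138.8),.02,.044),('ctop far',(278.5,227.5),p[2]+.041,.031),('ctop near',(278.5,380),p[2]+.041,-.031),('cbot',(279.5,175.5),p[2]-.043,.031)]:
    print(n,(onplane(C,uv,z)[:2]-h*d).round(4))
```

```text
[0.47634564 0.09826782 0.10035528]
pad [0.4769 0.0967]
stand [0.4772 0.099 ]
ctop far [0.475  0.0968]
ctop near [0.4752 0.0974]
cbot [0.4757 0.0965]
```

```bash
python3 -m inch '[{"claw":-0.2,"travel":[0.01,0,-0.06],"turn":0},{"claw":-0.2,"travel":[0.01,0,-0.12],"turn":0},{"claw":-0.2,"travel":[0.01,0,-0.155],"turn":0},{"claw":-0.2,"travel":[0.01,0,-0.155],"turn":0},{"claw":-0.2,"travel":[0.01,0,-0.155],"turn":0}]'
python3 -m inch '[{"claw":-0.2,"travel":[0,0,-0.008],"turn":0},{"claw":-0.2,"travel":[0,0,-0.015],"turn":0},{"claw":-0.2,"travel":[0,0,-0.015],"turn":0},{"claw":-0.2,"travel":[0,0,-0.015],"turn":0}]'
python3 -m inch '[{"claw":-0.2,"travel":[0,0,-0.006],"turn":0},{"claw":-0.2,"travel":[0,0,-0.006],"turn":0},{"claw":-0.2,"travel":[0,0,-0.006],"turn":0}]'
```

```text
clock: 27.9
position: [0.479, 0.0985, 0.0702]
ee_rot: [0.0, 0.77, 0.638, 0.0]
contact_force: [-0.2, -0.1, -3.9]
width: 0.0448
gripper_force: 62.9
clock: 28.3
position: [0.4786, 0.0987, 0.0673]
ee_rot: [0.0, 0.77, 0.639, 0.0]
contact_force: [-0.1, 0.7, -4.3]
width: 0.0446
gripper_force: 62.9
clock: 28.6
position: [0.4785, 0.0987, 0.0659]
ee_rot: [0.0, 0.77, 0.638, 0.0]
contact_force: [-0.0, 0.1, -4.5]
width: 0.045
gripper_force: 62.9
```

```bash
python3 -m inch '[{"claw":-0.2,"travel":[0,0,-0.008],"turn":0},{"claw":-0.2,"travel":[0,0,-0.008],"turn":0},{"claw":-0.2,"travel":[0,0,-0.008],"turn":0}]'
python3 -m inch '[{"claw":-0.2,"travel":[0,0,-0.006],"turn":0},{"claw":-0.2,"travel":[0,0,-0.006],"turn":0},{"claw":-0.2,"travel":[0,0,-0.006],"turn":0}]'
```

```text
clock: 28.9
position: [0.4785, 0.0987, 0.0642]
ee_rot: [-0.0, 0.77, 0.638, -0.0]
contact_force: [0.1, -1.3, -4.4]
width: 0.0448
gripper_force: 62.9
clock: 29.2
position: [0.4785, 0.0987, 0.0631]
ee_rot: [-0.0, 0.77, 0.639, -0.0]
contact_force: [-0.1, 0.2, -4.2]
width: 0.0449
gripper_force: 62.9
```

```bash
python3 -m inch '[{"claw":-0.2,"travel":[0,0,-0.005],"turn":0},{"claw":-0.2,"travel":[0,0,-0.005],"turn":0},{"claw":-0.2,"travel":[0,0,-0.005],"turn":0}]'
python3 -m inch '[{"claw":-0.2,"travel":[0,0,-0.004],"turn":0},{"claw":-0.2,"travel":[0,0,-0.004],"turn":0},{"claw":-0.2,"travel":[0,0,-0.004],"turn":0}]'
```

```text
clock: 29.5
position: [0.4787, 0.0987, 0.0628]
ee_rot: [0.0, 0.77, 0.639, 0.0]
contact_force: [-2.9, 0.3, 4.2]
width: 0.0449
gripper_force: 64.2
clock: 29.8
position: [0.4787, 0.0987, 0.0628]
ee_rot: [0.0, 0.77, 0.639, 0.0]
contact_force: [-3.9, -0.8, 10.9]
width: 0.045
gripper_force: 64.8
```

Seated. I release it, rise and check everything.

```bash
python3 -m inch '[{"claw":0,"travel":[0,0,0.004],"turn":0},{"claw":0.3,"travel":[0,0,0.004],"turn":0},{"claw":0.6,"travel":[0,0,0.004],"turn":0},{"claw":0.7,"travel":[0,0,0.004],"turn":0}]'
python3 -m inch '[{"claw":0.7,"travel":[0,0,0.1],"turn":0},{"claw":0.7,"travel":[0,0,0.3],"turn":0},{"claw":1,"travel":[0,0,0.5],"turn":0},{"claw":1,"travel":[0,0,0.7],"turn":0},{"claw":1,"travel":[0,0,0.8],"turn":0}]'
python3 -m inch '[{"claw":1,"travel":[0,0,0],"turn":0},{"claw":1,"travel":[0,0,0],"turn":0}]'
python3 - <<'E'
from h import *
C=cam('wrist'); im=snap('wrist','w18.png'); s=get_state(); p=s['position']; print(p,s['clock'])
H,S,V=masks(im); w=((H<22)&(S>130)&(V>60)).astype(np.uint8)
u0,v0=[int(x) for x in proj(C,[p[0],p[1],.02])]; print(u0,v0,proj(C,[p[0],p[1],.104]))
rect(C,w,(u0-70,v0-70,u0+70,v0+70),.02,'stand')
for v in range(v0-55,v0+75,6): print(v,''.join('W' if w[v,u] else('d' if V[v,u]<65 else('g' if S[v,u]<33 else 'c' if S[v,u]>55 else '.')) for u in range(u0-60,u0+60,2)))
m=(((S>55)&(S<125))|(S<33)).astype(np.uint8); m=cv2.morphologyEx(m,cv2.MORPH_OPEN,np.ones((5,5)))
rect(C,m,(u0-42,v0-45,u0+42,v0+60),.104,'carton')
E
```

```text
clock: 30.2
position: [0.4789, 0.0987, 0.0621]
ee_rot: [0.0, 0.77, 0.638, 0.0]
contact_force: [0.5, 0.7, 0.4]
width: 0.0727
gripper_force: 0.0
clock: 30.7
position: [0.4804, 0.0988, 0.2257]
ee_rot: [0.002, 0.77, 0.639, 0.003]
contact_force: [0.0, 0.7, -0.2]
width: 0.0854
gripper_force: 0.0
clock: 30.9
position: [0.4783, 0.0987, 0.2217]
ee_rot: [0.0, 0.77, 0.638, -0.0]
contact_force: [0.3, -0.1, -0.1]
width: 0.0852
gripper_force: 0.0
[0.47771035 0.09861747 0.22085007] 30.95
278 171 [278.48041225 192.8478837 ]
stand [239, 127, 74, 88] c [475.6  98.6] size [86.8 70.4] ang 79.9
116 ............................................................
122 ............................................................
128 ...........cWWWWWWWWWWWWWWWWWWWWWWWWWWWWWWWWWWWc............
134 ..........cWWWWWWWWWWWWWWWWWWWWWWWWWWWWWWWWWWWWWc...........
140 ..........cWWWWWWWWWWWWWWWWWWWWWWWWWWWWWWWWWWWWWc...........
146 ..........cWWWWWWWccccccccccccccccccccccccccWWWWc...........
152 ...........WWWWWWccccccccccccccccccccccccccccWWW............
158 ...........WWWWWcccccccccccccccccccccccccccccccW............
[... 278 characters left out ...]
WWWcccc.gggggggggggggggggggggccccWc............
194 ...........cWWWWcccc.gggggggggggggggggggg.ccccWc............
200 ............WWWWcccc.gggggggggggggggggggggccccWc............
206 ............WWWWWccc.gggggggggggggggggggg.ccccWc............
212 ............cWWWWccc.gggggggggggggggggggg.cccWWc............
218 ................cccc.gggggggggggggggggggg.cccc..............
224 ................cccc.gg.ggggggggggggggggg.cccc..............
230 ................cccccccccccccccccccccccccccccc..............
236 ............................................................
242 ............................................................
carton [249, 142, 61, 89] c [478.5 102.7] size [68.9 46.5] ang 79.3
```

Run:
```python
from h import *
C=cam('wrist'); im=cv2.imread('pics/w18.png')[:,:,::-1].copy(); H,S,V=masks(im)
print('col',[(v,int(S[v,280]),int(V[v,280])) for v in list(range(122,152))])
for v in (144,146): print(v,[(u,int(S[v,u]),int(V[v,u])) for u in list(range(234,260))+list(range(300,320))])
d=np.array([.185,.983])
g=lambda u,v,z=.02:onplane(C,(u,v),z)[:2]
import sys
```

```text
col [(122, 47, 87), (123, 53, 87), (124, 47, 87), (125, 55, 84), (126, 103, 77), (127, 160, 86), (128, 181, 103), (129, 190, 113), (130, 178, 119), (131, 179, 121), (132, 176, 123), (133, 176, 122), (134, 180, 122), (135, 182, 123), (136, 181, 121), (137, 182, 123), (138, 180, 123), (139, 186, 122), (140, 172, 117), (141, 156, 98), (142, 120, 81), (143, 112, 73), (144, 112, 75), (145, 108, 78), (146, 111, 78), (147, 116, 79), (148, 107, 81), (149, 110, 81), (150, 109, 82), (151, 104, 83)]
144 [(234, 46, 84), (235, 46, 84), (236, 52, 84), (237, 49, 83), (238, 68, 83), (239, 104, 83), (240, 153, 85), (241, 176, 87), (242, 179, 87), (243, 182, 87), (244, 188, 87), (245, 183, 85), (246, 172, 86), (247, 167, 90), (248, 174, 91), (249, 187, 90), (250, 183, 89), (251, 170, 84), (252, 179, 64), (253, 131, 41), (254, 81, 47), (255, 96, 64), (256, 105, 73), (257, 102, 75), (258, 107, 76), (259, 103, 77), (300, 101, 76), (301, 109, 75), (302, 116, 77), (303, 132, 83), (304, 149, 99), (305, 168, 112), (306, 171, 116), (307, 172, 117), (308, 180, 116), (309, 179, 118), (310, 180, 119), (311, 173,
[... 166 characters left out ...]
236, 47, 81), (237, 47, 82), (238, 57, 81), (239, 103, 82), (240, 155, 84), (241, 179, 87), (242, 185, 88), (243, 183, 88), (244, 178, 86), (245, 175, 86), (246, 176, 87), (247, 180, 88), (248, 178, 89), (249, 178, 90), (250, 176, 90), (251, 179, 84), (252, 160, 70), (253, 109, 56), (254, 100, 66), (255, 101, 76), (256, 105, 78), (257, 105, 78), (258, 110, 79), (259, 107, 79), (300, 113, 79), (301, 108, 80), (302, 113, 81), (303, 106, 82), (304, 122, 86), (305, 150, 97), (306, 175, 108), (307, 177, 114), (308, 177, 117), (309, 179, 118), (310, 174, 120), (311, 177, 118), (312, 161, 108), (313, 106, 96), (314, 61, 88), (315, 47, 87), (316, 42, 85), (317, 44, 86), (318, 44, 87), (319, 41, 87)]
```

The carton sits about 2.3 mm too far along +x: its margins on the stand are 14.7 px on the left and 9.5 px on the right. I mend it with a small lift and shift.

```bash
python3 -m inch '[{"claw":1,"travel":[0,0,-0.2],"turn":0},{"claw":0.8,"travel":[0,0,-0.4],"turn":0},{"claw":0.7,"travel":[0,0,-0.6],"turn":0},{"claw":0.7,"travel":[0,0,-0.74],"turn":0},{"claw":0.7,"travel":[0,0,-0.79],"turn":0}]'
python3 -m inch '[{"claw":0.7,"travel":[0,0,0],"turn":0},{"claw":0.4,"travel":[0,0,0],"turn":0},{"claw":-0.2,"travel":[0,0,0],"turn":0},{"claw":-0.2,"travel":[0,0,0],"turn":0},{"claw":-0.2,"travel":[0,0,0],"turn":0}]' 60
python3 -m inch '[{"claw":-0.2,"travel":[0,0,0.02],"turn":0},{"claw":-0.2,"travel":[0,0,0.035],"turn":0},{"claw":-0.2,"travel":[0,0,0.035],"turn":0},{"claw":-0.2,"travel":[-0.011,0.002,0.035],"turn":0},{"claw":-0.2,"travel":[-0.011,0.002,0.035],"turn":0}]'
python3 -m inch '[{"claw":-0.2,"travel":[0,0,-0.015],"turn":0},{"claw":-0.2,"travel":[0,0,-0.025],"turn":0},{"claw":-0.2,"travel":[0,0,-0.03],"turn":0},{"claw":-0.2,"travel":[0,0,-0.035],"turn":0},{"claw":-0.2,"travel":[0,0,-0.035],"turn":0}]'
```

```text
clock: 31.45
position: [0.4745, 0.0984, 0.0598]
ee_rot: [-0.003, 0.77, 0.638, -0.004]
contact_force: [-0.9, -0.4, 0.7]
width: 0.0725
gripper_force: 0.0
clock: 31.95
position: [0.4798, 0.0989, 0.0657]
ee_rot: [0.001, 0.77, 0.639, 0.001]
contact_force: [-0.5, 0.2, 6.2]
width: 0.0449
gripper_force: 63.2
clock: 32.45
position: [0.4754, 0.0991, 0.0707]
ee_rot: [-0.0, 0.77, 0.639, -0.001]
contact_force: [-0.8, -0.1, -4.1]
width: 0.0451
gripper_force: 62.0
clock: 32.95
position: [0.4761, 0.0991, 0.0658]
ee_rot: [0.0, 0.77, 0.639, 0.0]
contact_force: [-4.0, -0.3, 10.6]
width: 0.0451
gripper_force: 63.7
```

```bash
python3 -m inch '[{"claw":0,"travel":[0,0,0.004],"turn":0},{"claw":0.3,"travel":[0,0,0.004],"turn":0},{"claw":0.6,"travel":[0,0,0.004],"turn":0},{"claw":0.7,"travel":[0,0,0.004],"turn":0}]'
python3 -m inch '[{"claw":0.7,"travel":[0,0,0.1],"turn":0},{"claw":0.7,"travel":[0,0,0.3],"turn":0},{"claw":1,"travel":[0,0,0.5],"turn":0},{"claw":1,"travel":[0,0,0.7],"turn":0},{"claw":1,"travel":[0,0,0.8],"turn":0}]'
python3 -m inch '[{"claw":1,"travel":[0,0,0],"turn":0},{"claw":1,"travel":[0,0,0],"turn":0}]'
python3 - <<'E'
from h import *
C=cam('wrist'); im=snap('wrist','w19.png'); s=get_state(); p=s['position']; print(p,s['clock'])
H,S,V=masks(im); u0,v0=[int(x) for x in proj(C,[p[0],p[1],.02])]; print(u0,v0)
print('col',[(v,int(S[v,u0]),int(V[v,u0])) for v in list(range(122,150))])
for v in (141,144): 
    r=np.where(S[v]>140)[0]; r=r[(r>u0-50)&(r<u0+50)]; print(v,r.tolist())
C=cam('top'); im=snap('top','top4.png'); H,S,V=masks(im)
bl=cv2.morphologyEx(((H>100)&(H<125)&(S>110)).astype(np.uint8),cv2.MORPH_CLOSE,np.ones((7,7)))
rect(C,bl,(364,226,432,278),.036,'pen'); rect(C,((H>20)&(H<35)&(S>120)).astype(np.uint8),(365,160,410,195),.068,'tape')
d=cv2.absdiff(im,cv2.imread('pics/top0.png')[:,:,::-1]).max(2); d[d<40]=0
print('can diff',(d[230:268,155:192]>0).sum())
E
```

```text
clock: 33.35
position: [0.4768, 0.0991, 0.0649]
ee_rot: [0.0, 0.77, 0.638, 0.0]
contact_force: [0.3, 0.3, -0.5]
width: 0.0724
gripper_force: 0.0
clock: 33.85
position: [0.4782, 0.0992, 0.2286]
ee_rot: [0.002, 0.77, 0.639, 0.003]
contact_force: [-0.1, 0.3, -0.8]
width: 0.0856
gripper_force: 0.0
clock: 34.05
position: [0.4762, 0.0991, 0.2245]
ee_rot: [0.0, 0.77, 0.639, 0.0]
contact_force: [-0.5, 0.5, -0.4]
width: 0.085
gripper_force: 0.0
[0.47552883 0.09902373 0.22366453] 34.1
278 170
col [(122, 43, 89), (123, 46, 88), (124, 50, 87), (125, 61, 80), (126, 109, 77), (127, 169, 89), (128, 179, 108), (129, 183, 117), (130, 178, 123), (131, 177, 125), (132, 185, 124), (133, 187, 124), (134, 183, 124), (135, 182, 125), (136, 187, 124), (137, 184, 125), (138, 179, 124), (139, 185, 124), (140, 177, 115), (141, 153, 85), (142, 115, 71), (143, 110, 72), (144, 101, 76), (145, 116, 75), (146, 113, 79), (147, 110, 81), (148, 113, 81), (149, 110, 81)]
141 [243, 244, 245, 246, 247, 248, 249, 250, 251, 252, 253, 254, 255, 256, 257, 258, 259, 260, 261, 262, 263, 264, 265, 266, 267, 268, 269, 270, 271, 272, 273, 274, 275, 276, 277, 278, 279, 280, 281, 282, 283, 284, 285, 286, 287, 288, 289, 290, 291, 292, 293, 294, 295, 296, 297, 298, 299, 300, 301, 302, 303, 304, 305, 306, 307, 308, 309, 310, 311, 312, 313, 314]
144 [243, 244, 245, 246, 247, 248, 249, 250, 251, 252, 302, 303, 304, 305, 306, 307, 308, 309, 310, 311, 312, 313, 314]
pen [378, 241, 44, 24] c [ 502.2 -292.3] size [ 16.4 118.3] ang 28.3
tape [372, 168, 29, 18] c [ 688.2 -253.1] size [39.1 70.8] ang 6.7
can diff 97
```

```bash
python3 -c "
from rig import ticket
print(ticket.sign_off())"
```

```text
the job is handed in; nothing more can be done
None
```

The pen, coupling, spool and carton were put on their own stands in that order, each measured within about 1.5 mm of centre, nothing toppled, and the job was handed in at about 34 s; I viewed 15 pictures, one over the limit of 14. The tape measure's position is unchanged, and I never went near the primer can, though the final picture shows a small difference there that I put down to the arm's shadow.

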